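Free the stuck spice tubes and clip them into the new rack

ROBOT

A 6-joint arm with a two-finger parallel gripper is mounted at the origin on a cart in front of the work surface, level with it; the furniture and walls round the work are solid. World frame = base frame: x ahead of the robot, y to its left, z up, the work surface at z = 0. Lengths are in mm, angles in degrees, forces in N, time in s.
With the tool pointing down it reaches from about 225 to 875 mm from the base axis. Payload 3.4 kg.
Tool frame: the origin (TCP) lies midway between the tips of the shut fingers; the grasp point (between the pads) lies 19 mm behind it; z points along the fingers, y is the direction in which the jaws open and shut (so a half turn about z gives the same grasp; the last joint's range is limited). The gripper opens to 85 mm and grips with 20 to 120 N. Pads are 22 mm wide; open, the fingers measure 114 mm over their backs; the gripper's body (76 mm by 85 mm) begins 54 mm behind the grasp point. The pads swing forward as they close: fully open they stand 13 mm farther back than shut.
Start: joints at [-80.386, 15.808, 86.224, -0, 77.962, -6.933], TCP at [163.76, -551.222, 231.328] pointing down, gripper open.
Joint ranges: [-165.64, 165.64], [-43.16, 119.46], [12.63, 154.43], [-67.54, 247.53], [6.08, 155.33], [-154.97, 154.97]. Speed limits (degrees/s): [147.25, 147.25, 180, 180, 180, 180].

INTERFACE

Orientations are given as [roll, pitch, yaw] about the fixed x, y, z axes, in that order (R = Rz(yaw) Ry(pitch) Rx(roll)).
In Python, from cell import state, snapshot, sign_off gives the robot as it stands.
- The arm moves only by the tool step_arm, never from a script. Its argument "commands" is a list of rows, each a list of 2 entries, a list of its own where there are three numbers: the shift along the tool's x, y, z in mm, then the turn about the tool's z in rad. A call has 1 to 12 rows; each row shifts and turns the commanded pose from where the row before left it, along the tool's axes as they then stand; what a row does not reach is not made up. A row lasts 1/10 s, in which the tool goes at most 50 mm and 8.59 degrees, less where a joint would pass 70% of its speed; a pose out of reach is approached as far as the arm can. A call with a gripper value outside its range is refused whole. "fingers" is the closure, from 0 (fully open) to 1 (shut), set as the call begins (left out, the last holds). The fingers move at their own pace and stop on an object; "grip_force" is the grip in N (left out, the last holds). Time passes only in rows, so rows that do not move let the fingers close. It gives the time, the measured TCP pose, the force and the opening at its end, in the units of the state.
- state(): the state, without advancing time (a new reading comes with each control period).
- snapshot(name): name is "side" or "top"; returns a dict with "frame" (400x640x3 uint8, red, green, blue), "range_z" (400x640 float32, mm along the optical axis (not along the pixel's ray), 0 where there is no reading), "camera_matrix" (3x3 intrinsics, pixels), "k1" (the pictures are not rectified: a ray, as slopes to the right and down, at radius r is drawn at 1 + k1 r^2 times it, then the intrinsics apply), "cam_to_world" (4x4, takes a point from camera to world coordinates). Camera axes: x right, y down, z forward; pixel columns grow to the right and rows downward; lengths in mm; the calibration is good to about 2 mm. A picture is of the moment at which its call begins.
- sign_off(): hands the job in, once; it reports no verdict.
The state is a dict: "time": time; "joints": joint angles; "joint_velocities": joint speeds; "joint_torque": joint torques, N m; "ee_pos": TCP position; "tcp_rot": TCP orientation; "wrist_force": force on the tool from outside, world axes, zero at the start; "torque": the same for the moment, N m; "grip_width": finger opening in mm.
Only numpy, scipy, OpenCV 4.12 (cv2) and the standard library are available. Lean on these libraries where they do the work, as an engineer would, in place of code of your own. Each camera call takes 0.05 s, during which the arm holds its last target.

TASK

Move every spice tube into the new rack, each into the clip of its own cap colour, pushed straight down past the sprung jaw until it sits fully home, cap toward you and the jaw snapped shut over it. The tubes in the old wooden block are stuck behind its cork lips: rock each one by its cap from side to side until it is free, then draw it straight out; the blue one already lies loose on the worktop. Leave the mug, the lemon and the salt shaker where they are.

Things in the scene. Friction and masses are not known exactly. Their poses are not given: they have to be found in the camera images.
- red_cap (a point): Centre of the red tube's square red cap, 30x30 mm and 35 mm long: grip it here, across its sides. +x runs from here along the tube's axis to its round tail end, 132 mm away. Starts stuck in the wooden block, or is absent (None). Lying on the worktop the axis is level, 15 mm up.
- red_tube: The red spice tube, 149.5 mm long, about 0.12 kg; origin and axes as red_cap. Behind the cap a clear round tube, diameter 20 mm; round it a steel ring, diameter 30 mm, 10 mm wide, 82 to 92 mm from the cap centre.
- red_clip (a point): The red fork clip, fixed on the rack: middle of the fork, on the axis of a tube that is home, 40 mm above the worktop. +x runs away from the robot along a home tube, +y left. A home tube has its tail toward +x and its cap centre at x = -33 mm, y = 0, z = 0, the steel ring between the two grey saddles behind the fork.
- red_jaw (a joint): Sprung jaw of the red clip, rad: 0 = closed across the slot, held by a spring. A tube pushed straight down swings it down and aside, to about 1.05, with some 10 N; once the tube is home it snaps back to 0 above it, and the tube can then not be lifted out. It hinges on the +y prong.
- yellow_cap (a point): Centre of the yellow tube's square yellow cap, 30x30 mm and 35 mm long: grip it here, across its sides. +x runs from here along the tube's axis to its round tail end, 132 mm away. Starts stuck in the wooden block, or is absent (None). Lying on the worktop the axis is level, 15 mm up.
- yellow_tube: The yellow spice tube, 149.5 mm long, about 0.12 kg; origin and axes as yellow_cap. Behind the cap a clear round tube, diameter 20 mm; round it a steel ring, diameter 30 mm, 10 mm wide, 82 to 92 mm from the cap centre.
- yellow_clip (a point): The yellow fork clip, fixed on the rack: middle of the fork, on the axis of a tube that is home, 40 mm above the worktop. +x runs away from the robot along a home tube, +y left. A home tube has its tail toward +x and its cap centre at x = -33 mm, y = 0, z = 0, the steel ring between the two grey saddles behind the fork.
- yellow_jaw (a joint): Sprung jaw of the yellow clip, rad: 0 = closed across the slot, held by a spring. A tube pushed straight down swings it down and aside, to about 1.05, with some 10 N; once the tube is home it snaps back to 0 above it, and the tube can then not be lifted out. It hinges on the +y prong.
- green_cap (a point): Centre of the green tube's square green cap, 30x30 mm and 35 mm long: grip it here, across its sides. +x runs from here along the tube's axis to its round tail end, 132 mm away. Starts stuck in the wooden block, or is absent (None). Lying on the worktop the axis is level, 15 mm up.
- green_tube: The green spice tube, 149.5 mm long, about 0.12 kg; origin and axes as green_cap. Behind the cap a clear round tube, diameter 20 mm; round it a steel ring, diameter 30 mm, 10 mm wide, 82 to 92 mm from the cap centre.
- green_clip (a point): The green fork clip, fixed on the rack: middle of the fork, on the axis of a tube that is home, 40 mm above the worktop. +x runs away from the robot along a home tube, +y left. A home tube has its tail toward +x and its cap centre at x = -33 mm, y = 0, z = 0, the steel ring between the two grey saddles behind the fork.
- green_jaw (a joint): Sprung jaw of the green clip, rad: 0 = closed across the slot, held by a spring. A tube pushed straight down swings it down and aside, to about 1.05, with some 10 N; once the tube is home it snaps back to 0 above it, and the tube can then not be lifted out. It hinges on the +y prong.
- blue_cap (a point): Centre of the blue tube's square blue cap, 30x30 mm and 35 mm long: grip it here, across its sides. +x runs from here along the tube's axis to its round tail end, 132 mm away. Always present; starts lying loose on the worktop. Lying on the worktop the axis is level, 15 mm up.
- blue_tube: The blue spice tube, 149.5 mm long, about 0.12 kg; origin and axes as blue_cap. Behind the cap a clear round tube, diameter 20 mm; round it a steel ring, diameter 30 mm, 10 mm wide, 82 to 92 mm from the cap centre.
- blue_clip (a point): The blue fork clip, fixed on the rack: middle of the fork, on the axis of a tube that is home, 40 mm above the worktop. +x runs away from the robot along a home tube, +y left. A home tube has its tail toward +x and its cap centre at x = -33 mm, y = 0, z = 0, the steel ring between the two grey saddles behind the fork.
- blue_jaw (a joint): Sprung jaw of the blue clip, rad: 0 = closed across the slot, held by a spring. A tube pushed straight down swings it down and aside, to about 1.05, with some 10 N; once the tube is home it snaps back to 0 above it, and the tube can then not be lifted out. It hinges on the +y prong.
- rack: New rack, fixed: white base plate 125x300 mm, 10 mm thick; origin under the middle of the row of forks, +x away from the robot; yaw varies. Four forks at 76 mm pitch: 14 mm long in x, slot 22 mm wide, tops 66 mm up. Behind each two grey saddles, 10 mm long, centred at x = 38 and 71 mm, slots 25 mm wide, tops 45 mm up.
- block: Old wooden block, fixed, 86x230x72 mm; origin at the foot of its front face, in the middle; +x into the block, away from the robot; yaw varies. Three slots at y = -76, 0, +76 mm, 44 mm wide. A stuck tube lies along +x, its axis 42 mm up, cap centre 60 mm before the front face, its tail end in a short sleeve 72 mm deep.
- slot_mouth (a point): Mouth of the block's middle slot, 42 mm up. In each slot two stiff cork lips stand close to the tube, in front of its ring: a straight pull jams. Swinging the cap level about the tail end pushes a lip outward, where it stays (10 N at the cap). After 0.13 rad (17 mm at the cap) to both sides the tube draws straight out toward -x; 85 mm clears it. One side alone is not enough.
- mug: Orange mug, 78x108x101 mm, bystander behind the work; origin under its centre.
- lemon: Lemon, 78x55x56 mm, bystander behind the work; origin under its centre.
- salt_shaker: Salt shaker, 44x44x90 mm, bystander behind the work; origin under its centre.
Mind the look-alikes: they are no part of the job. There is more than one size of the blue_tube; the one meant has the size given above.

How it is judged (in metres and radians):
At the end, for the whole second after the job is handed in: Every tube that is present lies at rest in the clip of its colour: axis within 6 mm of the clip's axis sideways and in height (measured at the cap) and within 0.12 rad of it, cap to the front with the cap centre 21 to 45 mm before the clip point, jaw closed (under 0.15 rad) (x of red_cap in the frame of red_clip between -0.045 and -0.021 m and y of red_cap in the frame of red_clip between -0.006 and 0.006 m and z of red_cap in the frame of red_clip between -0.006 and 0.006 m and angle between the x axis of red_cap and the x axis of red_clip, either way round below 0.12 rad and value of joint each of red_jaw, yellow_jaw, green_jaw, blue_jaw below 0.15 rad and linear speed of each of red_tube, yellow_tube, green_tube, blue_tube below 0.02 m/s and x of yellow_cap in the frame of yellow_clip between -0.045 and -0.021 m and y of yellow_cap in the frame of yellow_clip between -0.006 and 0.006 m and z of yellow_cap in the frame of yellow_clip between -0.006 and 0.006 m and angle between the x axis of yellow_cap and the x axis of yellow_clip, either way round below 0.12 rad and x of green_cap in the frame of green_clip between -0.045 and -0.021 m and y of green_cap in the frame of green_clip between -0.006 and 0.006 m and z of green_cap in the frame of green_clip between -0.006 and 0.006 m and angle between the x axis of green_cap and the x axis of green_clip, either way round below 0.12 rad and x of blue_cap in the frame of blue_clip between -0.045 and -0.021 m and y of blue_cap in the frame of blue_clip between -0.006 and 0.006 m and z of blue_cap in the frame of blue_clip between -0.006 and 0.006 m and angle between the x axis of blue_cap and the x axis of blue_clip, either way round below 0.12 rad); the robot touches nothing.
It fails at once if the mug is pushed more than 40 mm or knocked over (distance of mug from where it was at the start of the episode above 0.04 m or angle between mug's own z axis and vertical above 0.6 rad).
It fails at once if the lemon is pushed more than 40 mm or knocked over (distance of lemon from where it was at the start of the episode above 0.04 m).
It fails at once if the salt shaker is pushed more than 40 mm or knocked over (distance of salt_shaker from where it was at the start of the episode above 0.04 m or angle between salt_shaker's own z axis and vertical above 0.6 rad).
Of red_tube, yellow_tube, green_tube only 2 to 3 are there at a start; the rules pass over those that are not, and their reading is None.
At some moment in a run one of blue_tube may be knocked a few centimetres aside while the robot is not near it.
Once in a run the grip may slacken for a moment while it holds something.
It also fails if it takes over 210 s, if anything falls off the work surface, if the arm or the gripper's body presses on something with over 40 N, if the wrist force passes 120 N, or if a joint passes its speed limit or range.

## Working session

There is one attempt and no reset: what is moved stays moved. The work goes in short steps, Python scripts to look and compute and a tool call to move; the robot and the scene stay as the last step left them, time stands still between calls to the robot, and variables do not carry over. Pictures are saved under pics/ and viewed, and the job is handed in when it is done.

Besides the shell and the picture viewer there is one more tool, called after "Request:" as a command line: name --argument value ..., lists and objects as JSON in quotes. step_arm: Moves the arm, as the interface text tells. Its arguments: {"type":"object","properties":{"commands":{"type":"array"},"fingers":{"type":"number"},"grip_force":{"type":"number"}},"required":["commands"]}

```bash
ls; mkdir -p pics
cat > h.py <<'E'
import numpy as np, cv2
from cell import state, snapshot, sign_off
def take(name):
    s=snapshot(name); np.savez(f'/tmp/{name}.npz',**s); return s
def load(name): return dict(np.load(f'/tmp/{name}.npz'))
def ray(s,u,v):
    K=s['camera_matrix'];k=float(s['k1'])
    xd=(u-K[0,2])/K[0,0]; yd=(v-K[1,2])/K[1,1]
    p=cv2.undistortPoints(np.array([[[u,v]]],float),K,np.array([k,0,0,0.]))[0,0]
    return np.array([p[0],p[1],1.])
def onz(s,u,v,z):
    T=s['cam_to_world'];d=T[:3,:3]@ray(s,u,v);o=T[:3,3]
    return o+d*(z-o[2])/d[2]
def pt(s,u,v):
    r=s['range_z'][int(round(v)),int(round(u))]; T=s['cam_to_world']
    return T[:3,:3]@(ray(s,u,v)*r)+T[:3,3]
def proj(s,P):
    T=s['cam_to_world'];p=T[:3,:3].T@(np.array(P,float)-T[:3,3]);x=p[0]/p[2];y=p[1]/p[2];f=1+float(s['k1'])*(x*x+y*y)
    K=s['camera_matrix'];return K[0,0]*x*f+K[0,2],K[1,1]*y*f+K[1,2]
def save(s,fn,box=None,sc=1):
    im=s['frame'][:,:,::-1]
    if box: im=im[box[1]:box[3],box[0]:box[2]]
    im=cv2.resize(im,None,fx=sc,fy=sc,interpolation=cv2.INTER_CUBIC); cv2.imwrite(f'pics/{fn}.png',im)
def cloud(s):
    K=s['camera_matrix'];T=s['cam_to_world'];h,w=s['range_z'].shape
    u,v=np.meshgrid(np.arange(w),np.arange(h))
    p=cv2.undistortPoints(np.stack([u,v],-1).reshape(-1,1,2).astype(float),K,np.array([float(s['k1']),0,0,0.]))[:,0]
    z=s['range_z'].reshape(-1);P=np.c_[p*z[:,None],z]@T[:3,:3].T+T[:3,3]
    P[z==0]=np.nan
    return P.reshape(h,w,3)
E
python3 - <<'E'
from h import *
for n in('top','side'):
    s=take(n); save(s,n+'0',sc=1.25); print(n,s['camera_matrix'],s['k1'],s['cam_to_world'].round(2))
print(state())
E
```

```text
pics
top [[518.87948555   0.         321.58466838]
 [  0.         518.87948555 195.47033255]
 [  0.           0.           1.        ]] 0.00867130215477361 [[ 0.00000e+00 -9.90000e-01  1.60000e-01  3.50400e+02]
 [-1.00000e+00 -0.00000e+00  1.00000e-02 -2.49400e+01]
 [-1.00000e-02 -1.60000e-01 -9.90000e-01  1.33576e+03]
 [ 0.00000e+00  0.00000e+00  0.00000e+00  1.00000e+00]]
side [[428.11006477   0.         319.43984998]
 [  0.         428.11006477 199.15002204]
 [  0.           0.           1.        ]] -0.004810349086488612 [[ 1.00000e+00  4.00000e-02 -6.00000e-02  6.39340e+02]
 [ 7.00000e-02 -5.60000e-01  8.30000e-01 -1.10035e+03]
 [ 0.00000e+00 -8.30000e-01 -5.60000e-01  8.09560e+02]
 [ 0.00000e+00  0.00000e+00  0.00000e+00  1.00000e+00]]
{'time': 0.1, 'joints': array([-8.03873455e+01,  1.58446564e+01,  8.62883937e+01,  2.69231991e-03,
        7.79635780e+01, -6.93339367e+00]), 'joint_velocities': array([-0.00614524, -0.05964598, -0.07671222, -0.01632585,  0.02488944,
       -0.09977719]), 'joint_torque': array([ 1.71157066e-03, -4.17697942e+01, -2.46405566e+01, -1.02440015e-04,
        5.75718965e-03, -4.00391613e-07]), 'ee_pos': array([ 163.67630327, -550.71156089,  230.51670879]), 'tcp_rot': array([-1.79904396e+02, -1.42774258e-02,  1.65454726e+01]), 'wrist_force': array([ 0.27156569, -0.48968543,  0.17941599]), 'torque': array([ 0.02513156, -0.02118111,  0.01138299]), 'grip_width': 85.4050541098829}
```

View pics/top0.png

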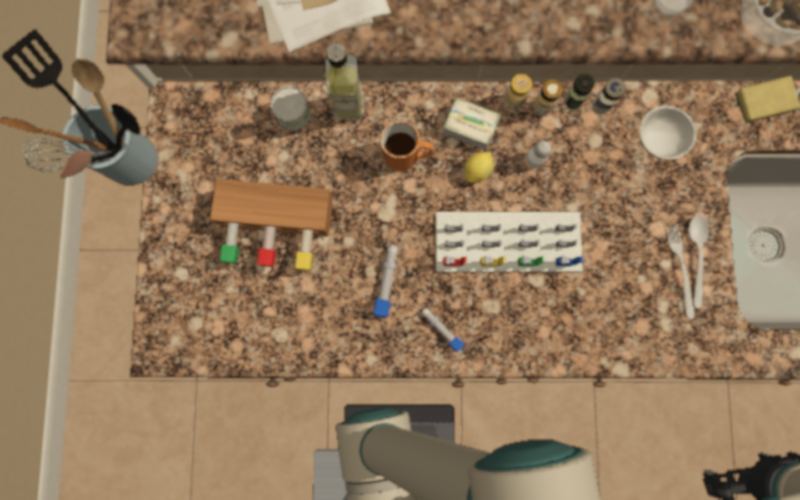

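View pics/side0.png

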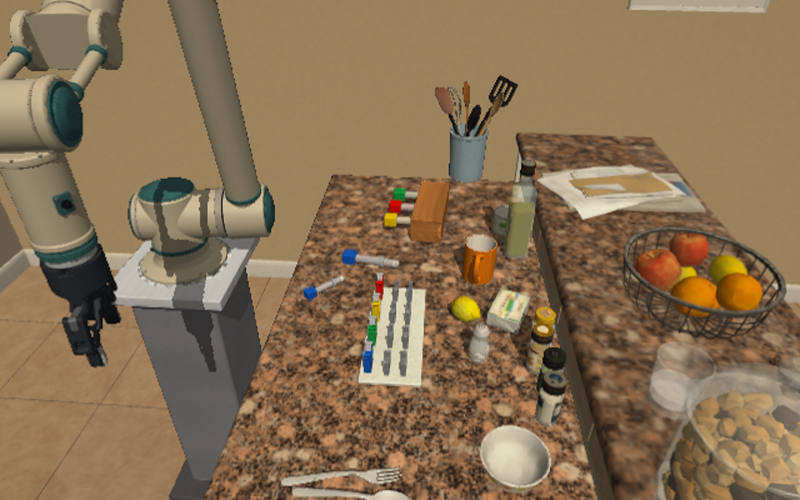

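Blue look-alikes in the 1.25x top view: a larger tube at (388,280) and a smaller one at (443,328). All three block tubes are present, in the order green, red, yellow from the left. Next I'll take crops and measure them.

Run:
```python
from h import *
s=load('top')
save(s,'c_rack',(335,160,475,230),5.5)
save(s,'c_block',(160,135,275,220),6)
save(s,'c_blue',(290,185,380,290),5.5)
P=cloud(s)
for n,(u,v) in dict(tip=(394/1.25,250/1.25),cap=(382/1.25,309/1.25),sb=(456/1.25,344/1.25),se=(425/1.25,311/1.25)).items():
    print(n,u,v,pt(s,u,v).round(1),onz(s,u,v,15).round(1))
```

```text
tip 315.2 200.0 [547.5   1.1  22.7] [548.7   1.3  15. ]
cap 305.6 247.2 [427.   24.7  24.2] [427.5  25.1  15. ]
sb 364.8 275.2 [ 357.7 -123.9   20.6] [ 357.8 -124.3   15. ]
se 340.0 248.8 [423.5 -62.1  18.3] [423.7 -62.2  15. ]
```

View pics/c_rack.png

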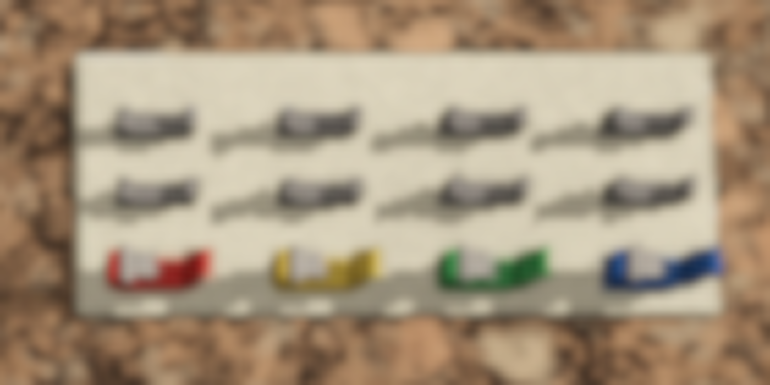

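View pics/c_block.png

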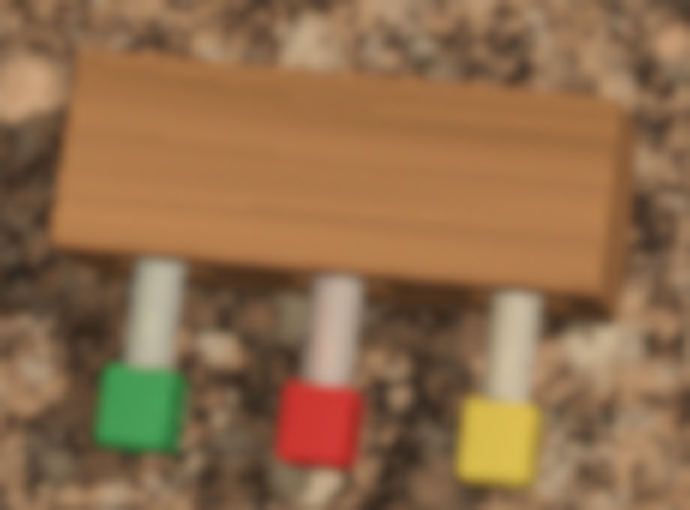

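View pics/c_blue.png

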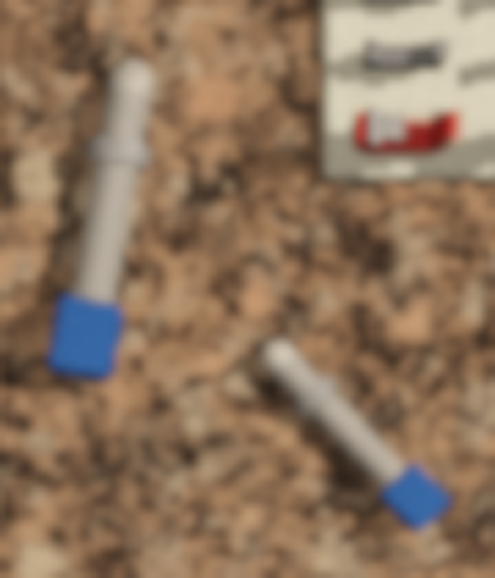

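```bash
cat > meas.py <<'E'
from h import *
def masks(s):
    hsv=cv2.cvtColor(s['frame'],cv2.COLOR_RGB2HSV)
    H,S,V=[hsv[...,i].astype(int) for i in range(3)]
    return dict(red=((H<6)|(H>174))&(S>170)&(V>120),yellow=(H>23)&(H<32)&(S>120)&(V>120),green=(H>55)&(H<80)&(S>120)&(V>50),blue=(H>100)&(H<125)&(S>140)&(V>70))
def blobs(s,zmin=-1000,zmax=1000):
    P=cloud(s);out=[]
    for c,m in masks(s).items():
        m=m&(P[...,2]>zmin)&(P[...,2]<zmax)
        n,l,st,ce=cv2.connectedComponentsWithStats(m.astype(np.uint8))
        for i in range(1,n):
            if st[i,4]>25:
                q=P[l==i]; q=q[~np.isnan(q[:,0])]
                out.append((c,st[i,4],ce[i],q,l==i))
    return out
E
python3 - <<'E'
from meas import *
for n in ('top','side'):
    s=load(n)
    print(n)
    for c,a,ce,q,m in blobs(s):
        print(c,a,ce.round(1),'med',np.median(q,0).round(1),'min',np.percentile(q,3,axis=0).round(1),'max',np.percentile(q,97,axis=0).round(1))
s=load('top')
f=lambda x,y:(290+x/5.5,185+y/5.5)
for nm,a,b in(('big',(80,377),(137,60)),('small',(435,512),(268,342))):
    A=onz(s,*f(*a),15);B=onz(s,*f(*b),15);print(nm,A.round(1),B.round(1),np.linalg.norm(A-B))
E
```

```text
top
red 167 [212.7 205.4] med [529.3 256.1  53.3] min [514.6 243.2  35.7] max [543.2 272.1  57.8]
yellow 241 [385.6 130.9] med [ 722.2 -179.6   50.5] min [ 702.  -197.8   37.7] max [ 744.6 -158.8   58.2]
yellow 99 [242.4 208.2] med [522.4 182.8  53.5] min [509.9 170.6  49.8] max [534.5 193.   58.3]
green 153 [182.6 202.9] med [535.2 332.5  52.8] min [520.  319.4  43.4] max [550.1 345.6  58.2]
blue 122 [304.9 246.1] med [429.7  26.1  30. ] min [414.7  13.6  25.4] max [444.7  38.6  35.5]
blue 56 [364.9 275.2] med [ 358.2 -124.1   22.4] min [ 348.4 -134.2   17.5] max [ 366.5 -114.2   27.9]
side
red 92 [315.6 164.9] med [529.1 246.9  46.6] min [512.7 239.7  27.6] max [545.5 270.1  55.8]
red 60 [303.5 229. ] med [ 527.  -138.9   46.9] min [ 514.9 -143.3   16.4] max [530.5 -89.4  67.4]
yellow 97 [311.8 175.3] med [523.  170.8  47.8] min [505.9 163.1  28. ] max [537.4 193.6  55.2]
yellow 255 [584.  211.8] med [1167.9 -291.9  259.8] min [1155.2 -305.8  214.4] max [1235.3 -217.2  265.4]
yellow 82 [549.8 217.8] med [1115.5 -266.1  221.2] min [1104.  -274.8  214. ] max [1132.7 -254.3  226. ]
yellow 319 [372.8 246.8] med [ 722.9 -191.4   44.2] min [ 698.7 -203.9   24. ] max [ 748.4 -164.    54.9]
yellow 71 [300.7 247.1] med [ 527.1 -214.6   44.8] min [ 518.3 -219.4   18.5] max [ 530.9 -181.5   67.1]
green 75 [319.3 155. ] med [537.1 322.8  47.8] min [521.3 314.5  30.2] max [551.5 342.   55.8]
green 83 [297.4 265.9] med [ 525.9 -291.4   45.1] min [ 517.6 -295.    22.4] max [ 530.8 -258.6   66.8]
blue 111 [279.1 205. ] med [430.7  13.9  27.2] min [414.    7.6   5.9] max [445.9  37.5  33.4]
blue 78 [247.8 234. ] med [ 359.6 -130.8   19.9] min [ 345.6 -140.4    5.4] max [ 371.3 -114.4   25.4]
blue 114 [293.9 288.2] med [ 526.1 -366.6   43.2] min [ 518.3 -370.6   14.4] max [ 531.2 -332.1   67.2]
big [411.5  27.6  15. ] [559.4   2.1  15. ] 150.02393896281416
small [ 350.6 -135.    15. ] [427.8 -59.   15. ] 108.346081164588
```

Run:
```python
from meas import *
s=load('top')
f=lambda x,y:(160+x/6,135+y/6)
print('block');C=[onz(s,*f(*p),72) for p in((80,48),(625,100),(600,292),(55,247))]
for c in C: print(c.round(1))
bl,br,fr,fl=C
print(np.linalg.norm(bl-br),np.linalg.norm(fl-fr),np.linalg.norm(bl-fl),np.linalg.norm(br-fr))
print('yaw from front',np.degrees(np.arctan2(*(fl-fr)[:2]*np.array([-1,1]) )), ((fl+fr)/2).round(1))
f=lambda x,y:(335+x/5.5,160+y/5.5)
print('rack');C=[onz(s,*f(*p),10) for p in((78,55),(712,55),(720,312),(78,314))]
for c in C: print(c.round(1))
bl,br,fr,fl=C
print(np.linalg.norm(bl-br),np.linalg.norm(fl-fr),np.linalg.norm(bl-fl),np.linalg.norm(br-fr))
d=((bl-br)+(fl-fr))/2
print('yaw',np.degrees(np.arctan2(-d[0],d[1])), (sum(C)/4).round(1))
# fork extents via point cloud z>55
P=cloud(s)
m=(P[...,2]>52)&(P[...,0]>480)&(P[...,0]<620)&(P[...,1]<-60)&(P[...,1]>-420)
n,l,st,ce=cv2.connectedComponentsWithStats(m.astype(np.uint8))
for i in range(1,n):
    q=P[l==i]; print(st[i,4],ce[i].round(1),np.median(q,0).round(1),q.min(0).round(1),q.max(0).round(1))
# saddles
m=(P[...,2]>32)&(P[...,0]>540)&(P[...,0]<640)&(P[...,1]<-60)&(P[...,1]>-420)
n,l,st,ce=cv2.connectedComponentsWithStats(m.astype(np.uint8))
for i in range(1,n):
    q=P[l==i]; print('sad',st[i,4],ce[i].round(1),np.median(q,0).round(1),q.min(0).round(1),q.max(0).round(1))
s=load('side')
save(s,'s_rack',(270,205,350,315),5.4)
```

```text
block
[684.2 356.9  72. ]
[662.2 128.4  72. ]
[580.8 137.1  72. ]
[599.4 363.2  72. ]
229.56928137725586 226.91804987057375 85.0314700894158 81.82134554158502
yaw from front -4.692153066872482 [590.1 250.2  72. ]
rack
[628.7 -86.8  10. ]
[ 629.  -386.5   10. ]
[ 506.8 -385.3   10. ]
[505.2 -86.1  10. ]
299.6441135598245 299.11888595787855 123.47281204970275 122.26667879766401
yaw 0.18635081350175045 [ 567.4 -236.2   10. ]
46 [358.5 207.7] [ 522.2 -105.5   62.2] [ 516.3 -118.5   53.2] [531.3 -98.1  70.8]
24 [370.5 207.5] [ 523.  -136.3   64.1] [ 515.9 -140.4   56.9] [ 529.7 -133.    70.4]
51 [388.8 207.5] [ 522.9 -181.5   60.5] [ 516.2 -193.    54.3] [ 531.4 -172.6   72. ]
28 [401.1 207.5] [ 523.3 -212.3   62.1] [ 516.7 -217.    53.1] [ 530.6 -207.7   68.8]
51 [419.6 207.4] [ 522.9 -256.1   62.8] [ 516.1 -270.2   54.7] [ 531.9 -247.7   69.7]
29 [431.9 207.3] [ 524.3 -287.9   64. ] [ 516.9 -293.    52. ] [ 530.4 -283.2   68.8]
51 [449.8 207.4] [ 524.4 -331.1   62.3] [ 516.7 -344.9   52.2] [ 532.1 -324.3   70. ]
35 [462.4 207.4] [ 524.4 -363.6   61.9] [ 517.4 -369.9   52.8] [ 530.9 -358
[... 2071 characters left out ...]
.9 193.9] [ 560.5 -255.7   43.5] [ 556.5 -258.2   33.6] [ 565.8 -253.9   50.2]
sad 15 [429.6 193.7] [ 559.9 -287.7   43.3] [ 556.8 -291.1   32.4] [ 565.9 -284.9   46.9]
sad 25 [449.5 194. ] [ 561.2 -334.1   36.8] [ 556.3 -354.9   32.2] [ 565.7 -329.2   49.1]
sad 16 [459.5 193.5] [ 562.1 -362.6   40.7] [ 557.2 -367.5   33.6] [ 567.1 -360.4   49.3]
sad 1 [420. 194.] [ 561.4 -264.7   35.7] [ 561.4 -264.7   35.7] [ 561.4 -264.7   35.7]
sad 4 [425.2 195.5] [ 557.9 -278.8   33.9] [ 556.1 -280.4   32. ] [ 559.5 -274.4   37.2]
sad 2 [390.5 196. ] [ 556.5 -190.2   33.6] [ 556.4 -191.3   32.6] [ 556.7 -189.    34.5]
sad 1 [456. 196.] [ 556.8 -355.9   33.8] [ 556.8 -355.9   33.8] [ 556.8 -355.9   33.8]
```

View pics/s_rack.png

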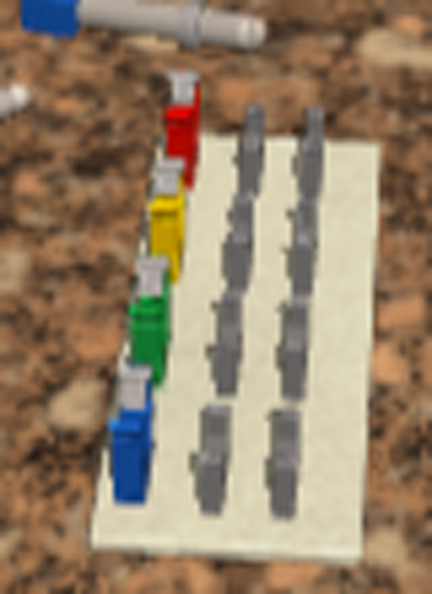

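```bash
cat > ov.py <<'E'
from meas import *
def overlay(s,fn,box,sc,polys):
    im=cv2.resize(s['frame'][box[1]:box[3],box[0]:box[2],::-1],None,fx=sc,fy=sc,interpolation=cv2.INTER_CUBIC)
    for poly,col in polys:
        p=np.array([[(proj(s,q)[0]-box[0]+.5)*sc,(proj(s,q)[1]-box[1]+.5)*sc] for q in poly])
        cv2.polylines(im,[np.round(p*16).astype(np.int32)],False,col,1,cv2.LINE_AA,4)
    cv2.imwrite(f'pics/{fn}.png',im)
def frame(x,y,yaw):
    c,s_=np.cos(np.radians(yaw)),np.sin(np.radians(yaw))
    return lambda a,b,z:(x+c*a-s_*b,y+s_*a+c*b,z)
def rackpolys(x,y,yaw):
    F=frame(x,y,yaw);L=[]
    for k in(114,38,-38,-114):
        for sg in(-1,1):
            L.append(([F(-7,k+sg*11,66),F(7,k+sg*11,66)],(0,255,255)))
            for xs in(38,71):L.append(([F(xs-5,k+sg*12.5,45),F(xs+5,k+sg*12.5,45)],(0,255,0)))
    x0=44;L.append(([F(x0-62.5,150,10),F(x0+62.5,150,10),F(x0+62.5,-150,10),F(x0-62.5,-150,10),F(x0-62.5,150,10)],(255,0,255)))
    return L
def blockpolys(x,y,yaw):
    F=frame(x,y,yaw);L=[([F(0,-115,72),F(0,115,72),F(86,115,72),F(86,-115,72),F(0,-115,72)],(255,0,255))]
    for k in(76,0,-76):
        L.append(([F(-77.5,k-15,57),F(-42.5,k-15,57),F(-42.5,k+15,57),F(-77.5,k+15,57),F(-77.5,k-15,57)],(255,255,0)))
    return L
def tubepolys(x,y,yaw,z):
    F=frame(x,y,yaw)
    return [([F(-17.5,-15,z+15),F(17.5,-15,z+15),F(17.5,15,z+15),F(-17.5,15,z+15),F(-17.5,-15,z+15)],(255,255,0)),([F(82,-15,z),F(92,-15,z),F(92,15,z),F(82,15,z),F(82,-15,z)],(0,255,0)),([F(17,0,z),F(132,0,z)],(0,255,255))]
E
python3 - <<'E'
from ov import *
s=load('top');t=load('side')
overlay(s,'o_rack',(335,160,475,230),5.5,rackpolys(523.3,-236.2,.3))
overlay(t,'o_srack',(270,205,350,315),5.4,rackpolys(523.3,-236.2,.3))
overlay(s,'o_block',(160,135,275,220),6,blockpolys(590,250.2,-4.9))
overlay(s,'o_blue',(290,185,330,260),8,tubepolys(428.5,25.2,-9.8,15))
E
```

```text
(no output)
```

View pics/o_rack.png

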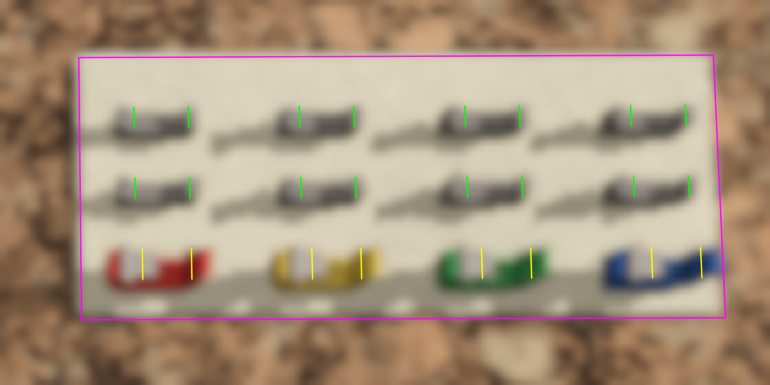

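View pics/o_srack.png

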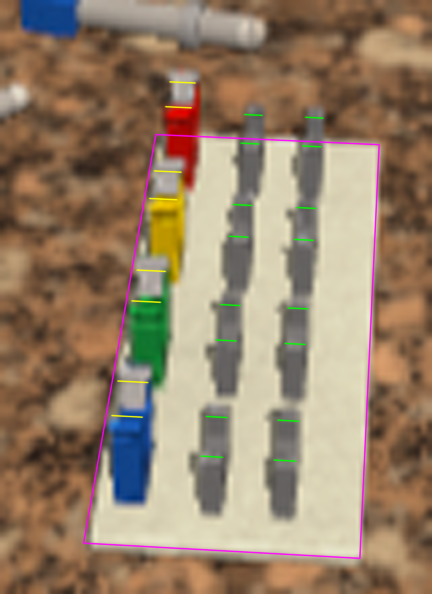

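View pics/o_block.png

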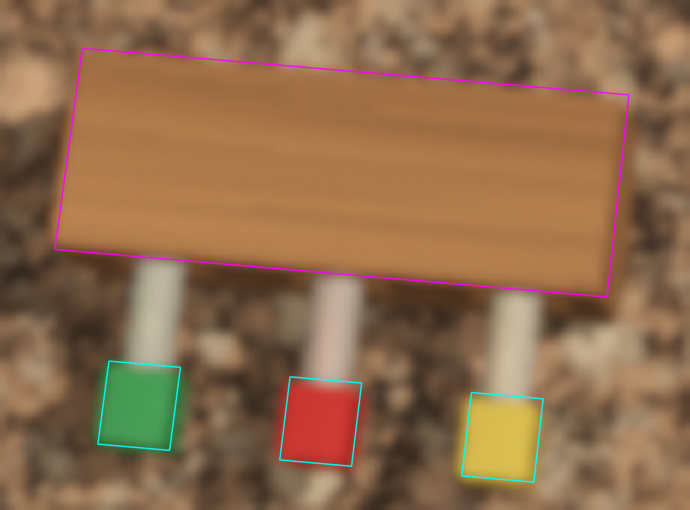

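View pics/o_blue.png

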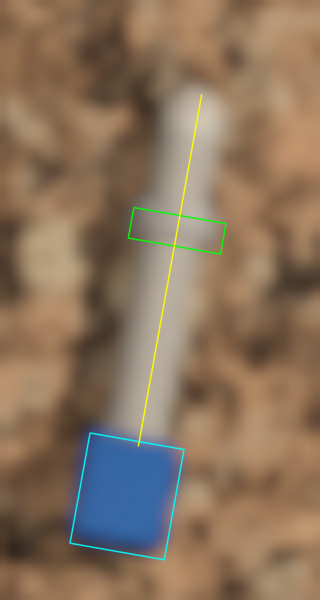

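```bash
cat > plan.py <<'E'
import sys;from h import *
# usage: plan.py x y z yaw  -> turn, then shift in final tool axes
def plan(x,y,z,yaw,st=None):
    st=st or state();p=st['ee_pos'];r,pi,cy=st['tcp_rot']
    turn=-np.radians((yaw-cy+180)%360-180); a=np.radians(yaw)
    d=np.array([x,y,z])-p
    tx=d[0]*np.cos(a)+d[1]*np.sin(a); ty=d[0]*np.sin(a)-d[1]*np.cos(a)
    print(f't={st["time"]:.2f} pos {p.round(1)} rot {st["tcp_rot"].round(2)} grip {st["grip_width"]:.1f} F {st["wrist_force"].round(1)} j {st["joints"].round(0)}')
    print(f'turn {turn:.3f} rad then shift [{tx:.1f},{ty:.1f},{-d[2]:.1f}] dist {np.linalg.norm(d):.0f}')
if __name__=='__main__': plan(*map(float,sys.argv[1:5]))
E
python3 plan.py 430 25.6 110 -9.4
```

```text
t=0.10 pos [ 163.7 -550.7  230.5] rot [-1.799e+02 -1.000e-02  1.655e+01] grip 85.4 F [ 0.3 -0.5  0.2] j [-80.  16.  86.   0.  78.  -7.]
turn 0.453 rad then shift [168.6,-612.1,120.5] dist 646
```

Request:
step_arm --commands '[[[0,0,0],0.113],[[0,0,0],0.113],[[0,0,0],0.113],[[0,0,0],0.114],[[10.5,-38,0],0],[[10.5,-38,0],0],[[10.5,-38,0],0],[[10.5,-38,0],0],[[10.5,-38,0],0],[[10.5,-38,0],0],[[10.5,-38,0],0],[[10.5,-38,0],0]]' --fingers 0.45 --grip_force 80

```text
time: 1.3
ee_pos: [296.5, -263.3, 231.1]
tcp_rot: [-180.0, 0.0, -9.4]
wrist_force: [0.9, -0.4, 0.3]
grip_width: 46.6
```

```bash
python3 plan.py 430 25.6 110 -9.4
```

```text
t=1.30 pos [ 296.5 -263.3  231.1] rot [-179.98    0.     -9.44] grip 46.6 F [ 0.9 -0.4  0.3] j [-52.   0. 105.   0.  74.  48.]
turn -0.001 rad then shift [84.5,-306.9,121.1] dist 341
```

Request:
step_arm --commands '[[[9.5,-34,13],0],[[9.5,-34,13],0],[[9.5,-34,13],0],[[9.5,-34,13],0],[[9.5,-34,13],0],[[9.5,-34,13],0],[[9.5,-34,13],0],[[9.5,-34,13],0],[[9,-34,13],0],[[0,0,4],0],[[0,0,0],0]]'

```text
time: 2.4
ee_pos: [429.2, 23.4, 109.4]
tcp_rot: [180.0, 0.2, -9.3]
wrist_force: [-0.4, -0.2, 0.0]
grip_width: 47.0
```

```bash
python3 plan.py 430 25.6 60 -9.4
python3 - <<'E'
from ov import *
s=take('top');t=take('side');save(s,'b1',(260,180,360,270),7);save(t,'b1s',(230,140,340,260),5)
E
```

```text
t=2.40 pos [429.2  23.4 109.4] rot [ 1.7995e+02  1.6000e-01 -9.2700e+00] grip 47.0 F [-0.4 -0.2  0. ] j [ -6.  10. 114.  -0.  57.  93.]
turn 0.002 rad then shift [0.4,-2.3,49.4] dist 49
```

View pics/b1.png

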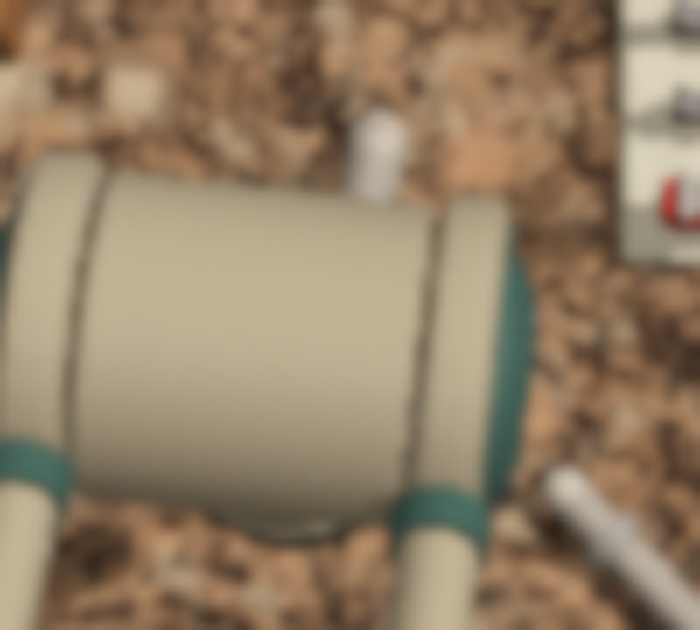

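View pics/b1s.png

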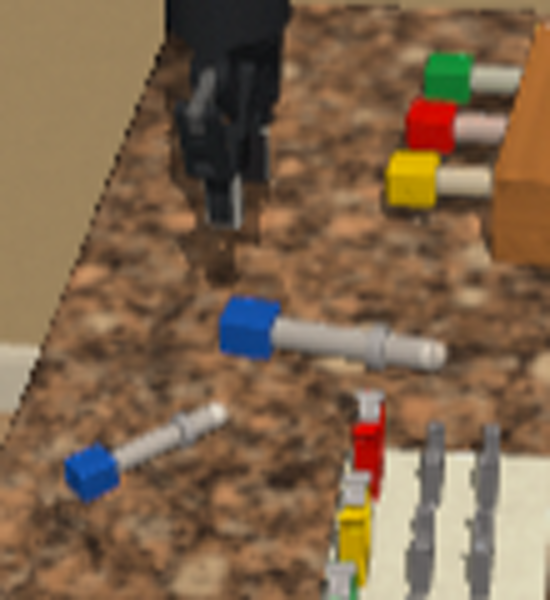

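Request:
step_arm --commands '[[[0.5,-2.2,15],0],[[0,0,25],0],[[0,0,25],0],[[0,0,20],0],[[0,0,12],0],[[0,0,6],0],[[0,0,0],0]]'

```text
time: 3.2
ee_pos: [430.8, 24.1, 7.2]
tcp_rot: [180.0, 0.0, -9.5]
wrist_force: [0.4, -0.6, 0.2]
grip_width: 46.9
```

```bash
python3 plan.py 430 25.6 4 -9.4
python3 - <<'E'
from ov import *
t=take('side');save(t,'b2s',(230,160,330,240),7)
E
```

```text
t=3.20 pos [430.8  24.1   7.2] rot [ 1.7999e+02  4.0000e-02 -9.5000e+00] grip 46.9 F [ 0.4 -0.6  0.2] j [ -6.  19. 121.  -0.  40.  93.]
turn -0.002 rad then shift [-1.0,-1.3,3.2] dist 4
```

View pics/b2s.png

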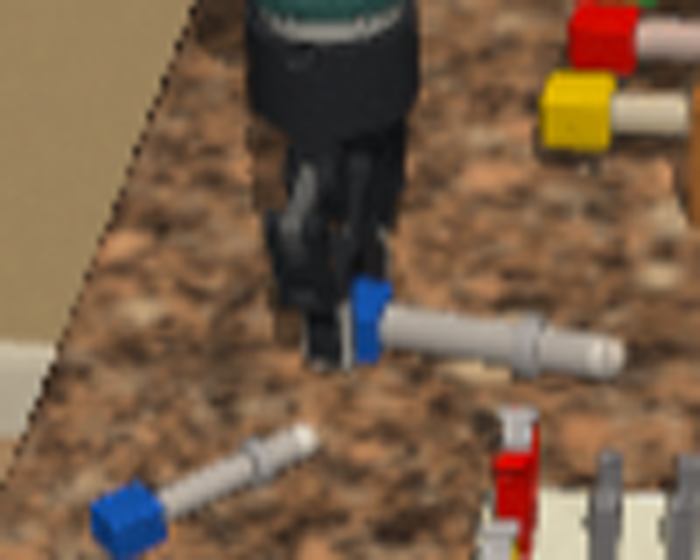

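Run:
```python
from ov import *
t=load('side')
F=frame(430.8,24.1,-9.5)
pol=[([F(-11,-23.5,5),F(11,-23.5,5),F(11,-23.5,40),F(-11,-23.5,40),F(-11,-23.5,5)],(0,255,0))]
overlay(t,'b3s',(230,160,330,240),7,pol+tubepolys(430,25.6,-9.4,15))
P=cloud(t)
for c,a,ce,q,m in blobs(t): 
    if c=='blue': print(a,ce,np.median(q,0).round(1),np.percentile(q,97,axis=0).round(1))
```

```text
47 [282.12765957 204.        ] [440.1  18.4  28.4] [447.1  50.6  38.2]
78 [247.8974359  234.03846154] [ 359.4 -130.8   20. ] [ 372.  -114.3   23.7]
115 [293.93043478 288.17391304] [ 526.2 -366.7   42.8] [ 531.3 -333.5   67.3]
```

View pics/b3s.png

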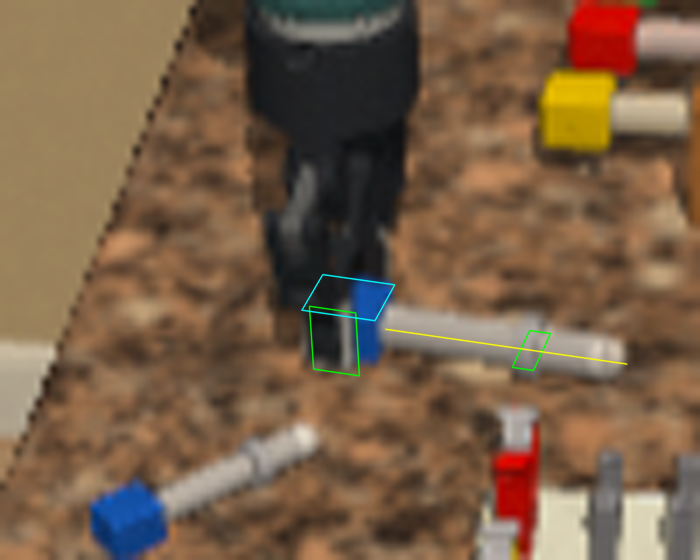

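Request:
step_arm --commands '[[[2,-1,3],0],[[0,0,0],0],[[0,0,0],0]]' --fingers 0.45

```text
time: 3.55
ee_pos: [433.6, 25.6, 4.7]
tcp_rot: [180.0, -0.1, -9.4]
wrist_force: [-0.7, -0.1, 1.0]
grip_width: 46.9
```

Request:
step_arm --commands '[[[0,0,0],0],[[0,0,0],0],[[0,0,0],0],[[0,0,0],0],[[0,0,0],0]]' --fingers 1.0 --grip_force 90

```text
time: 4.05
ee_pos: [433.4, 25.7, 4.9]
tcp_rot: [180.0, -0.0, -9.4]
wrist_force: [-1.2, -0.5, 5.1]
grip_width: 28.6
```

Request:
step_arm --commands '[[[0,0,-15],0],[[0,0,-30],0],[[0,0,-35],0],[[0,0,-30],0],[[0,0,0],0]]'

```text
time: 4.55
ee_pos: [436.2, 25.5, 117.9]
tcp_rot: [-180.0, -0.5, -9.4]
wrist_force: [1.7, -1.1, -0.9]
grip_width: 28.6
```

```bash
python3 plan.py 493.7 -350.2 119 0.3
python3 - <<'E'
from ov import *
t=take('side');
F=frame(*state()['ee_pos'][:2],-9.4);z=state()['ee_pos'][2]
overlay(t,'b4s',(230,130,330,210),7,tubepolys(*state()['ee_pos'][:2],-9.4,z+12))
E
```

```text
t=4.55 pos [436.2  25.5 117.9] rot [-179.97   -0.51   -9.39] grip 28.6 F [ 1.7 -1.1 -0.9] j [ -6.  10. 113.  -0.  57.  94.]
turn -0.169 rad then shift [55.6,376.0,-1.1] dist 380
```

View pics/b4s.png

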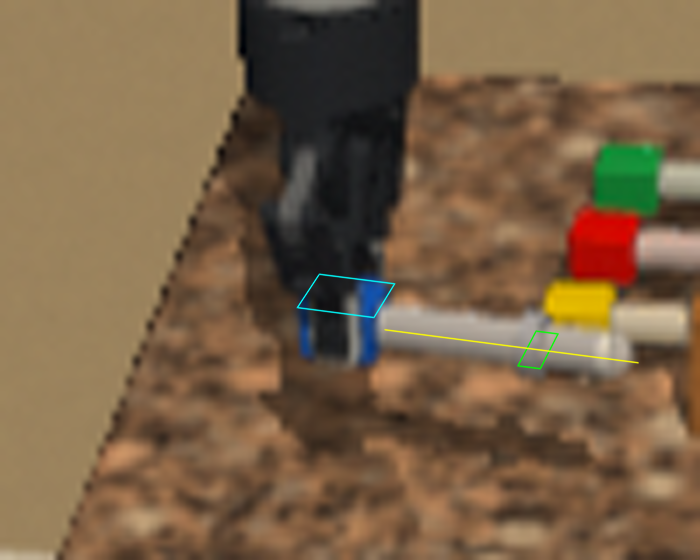

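Request:
step_arm --commands '[[[0,0,0],-0.085],[[0,0,0],-0.084],[[4,20,0],0],[[5,40,0],0],[[5,40,0],0],[[5,40,0],0],[[5,40,0],0],[[5,40,0],0],[[5,40,0],0],[[6,40,0],0],[[5,40,0],0],[[4,36,0],0]]'

```text
time: 5.8
ee_pos: [483.1, -351.2, 111.9]
tcp_rot: [-179.9, 0.2, 0.2]
wrist_force: [1.0, 0.9, -0.3]
grip_width: 28.6
```

```bash
python3 plan.py 490.9 -350.4 85 0.3
```

```text
t=5.80 pos [ 483.1 -351.2  111.9] rot [-1.7986e+02  1.6000e-01  2.4000e-01] grip 28.6 F [ 1.   0.9 -0.3] j [-43.  23.  94.  -0.  64.  47.]
turn -0.001 rad then shift [7.8,-0.8,26.9] dist 28
```

Request:
step_arm --commands '[[[6,0,12],0],[[1.5,0,12],0],[[0,0,0],0],[[0,0,0],0],[[0,0,0],0]]'

```text
time: 6.3
ee_pos: [491.4, -348.9, 90.4]
tcp_rot: [-180.0, 0.0, 0.3]
wrist_force: [0.0, -0.8, -1.1]
grip_width: 28.6
```

```bash
python3 plan.py 490.9 -350.4 85 0.3;  python3 - <<'E'
from ov import *
t=take('side');s=take('top');st=state();p=st['ee_pos']
tp=tubepolys(p[0],p[1],.3,p[2]+10)
overlay(t,'b5s',(260,220,360,310),7,tp+rackpolys(523.3,-236.2,.3))
overlay(s,'b5',(400,150,480,230),8,tp+rackpolys(523.3,-236.2,.3))
E
```

```text
t=6.30 pos [ 491.4 -348.9   90.4] rot [-1.7999e+02  2.0000e-02  3.5000e-01] grip 28.6 F [ 0.  -0.8 -1.1] j [-42.  24.  95.  -0.  61.  48.]
turn 0.001 rad then shift [-0.5,1.5,5.4] dist 6
```

View pics/b5s.png

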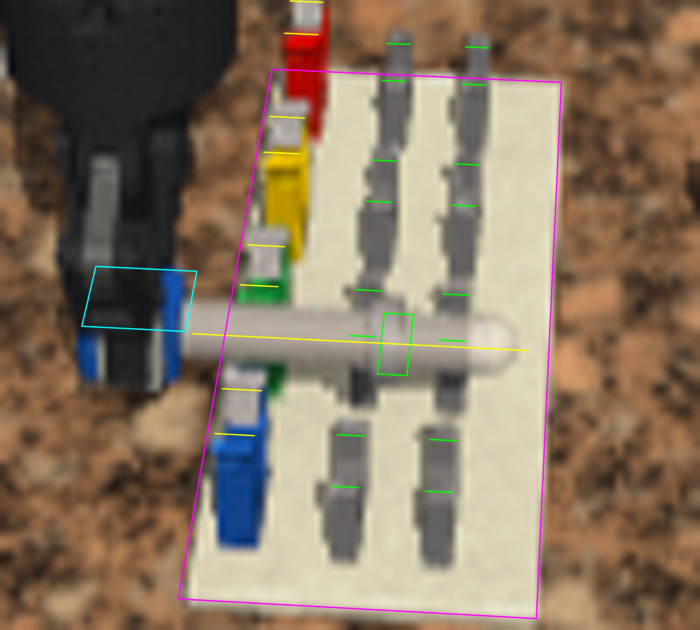

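View pics/b5.png

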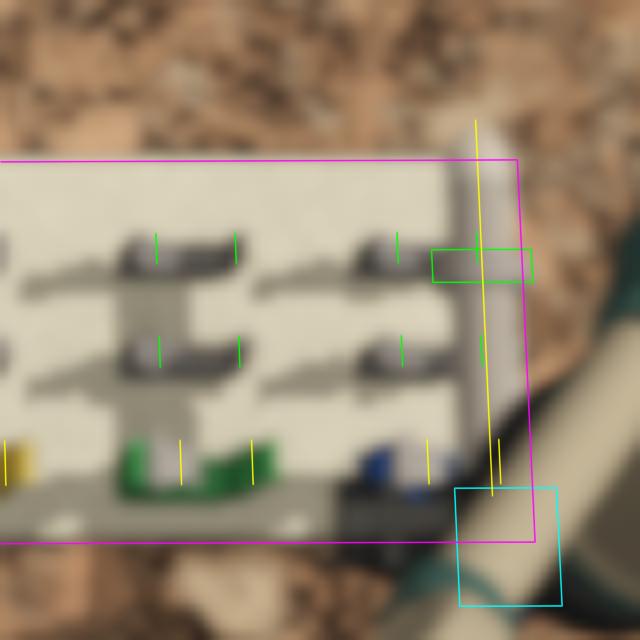

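Run:
```python
from ov import *
s=load('top')
# from present top image, red/yellow clips unobstructed
overlay(s,'z1',(348,172,410,216),12,[])
overlay(s,'z2',(348,172,410,216),12,rackpolys(523.3,-234.2,.3))
P=cloud(s)
for v in (193,194,180,181,207,208):
    print(v,[(u,*P[v,u,1:].round(0)) for u in range(354,374)])
```

```text
193 [(354, np.float64(-99.0), np.float64(7.0)), (355, np.float64(-101.0), np.float64(11.0)), (356, np.float64(-102.0), np.float64(46.0)), (357, np.float64(-105.0), np.float64(45.0)), (358, np.float64(-107.0), np.float64(41.0)), (359, np.float64(-111.0), np.float64(31.0)), (360, np.float64(-113.0), np.float64(34.0)), (361, np.float64(-116.0), np.float64(32.0)), (362, np.float64(-118.0), np.float64(33.0)), (363, np.float64(-121.0), np.float64(32.0)), (364, np.float64(-123.0), np.float64(33.0)), (365, np.float64(-126.0), np.float64(27.0)), (366, np.float64(-129.0), np.float64(28.0)), (367, np.float64(-131.0), np.float64(30.0)), (368, np.float64(-133.0), np.float64(33.0)), (369, np.float64(-135.0), np.float64(47.0)), (370, np.float64(-137.0), np.float64(46.0)), (371, np.float64(-143.0), np.float64(9.0)), (372, np.float64(-145.0), np.float64(11.0)), (373, np.float64(-148.0), np.float64(8.0))]
194 [(354, np.float64(-99.0), np.float64(11.0)), (355, np.float64(-102.0), np.float64(9.0)), (356, np.float64(-102.0), np.float64(44.0)), (357, np.float64(-105.0), np.float64(45.0)), (358, np.float64
[... 3608 characters left out ...]
105.0), np.float64(66.0)), (359, np.float64(-108.0), np.float64(61.0)), (360, np.float64(-111.0), np.float64(58.0)), (361, np.float64(-113.0), np.float64(60.0)), (362, np.float64(-116.0), np.float64(56.0)), (363, np.float64(-120.0), np.float64(34.0)), (364, np.float64(-123.0), np.float64(32.0)), (365, np.float64(-125.0), np.float64(30.0)), (366, np.float64(-128.0), np.float64(31.0)), (367, np.float64(-130.0), np.float64(33.0)), (368, np.float64(-132.0), np.float64(46.0)), (369, np.float64(-133.0), np.float64(60.0)), (370, np.float64(-135.0), np.float64(61.0)), (371, np.float64(-137.0), np.float64(67.0)), (372, np.float64(-140.0), np.float64(69.0)), (373, np.float64(-148.0), np.float64(6.0))]
```

View pics/z1.png

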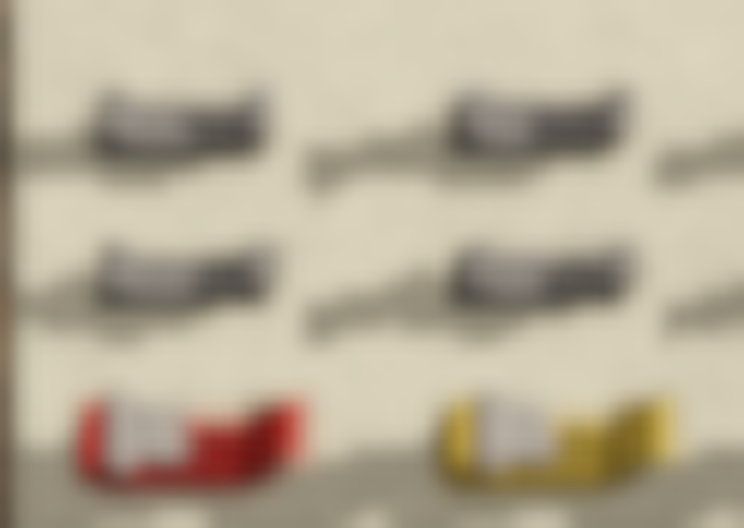

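View pics/z2.png

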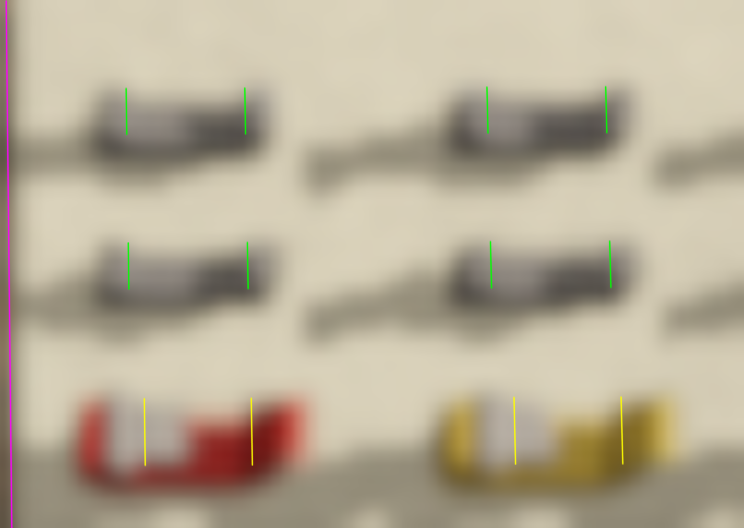

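Run:
```python
from ov import *
s=load('top');P=cloud(s);st=state();print(st['ee_pos'])
for v in range(166,196,2):
    r=[u for u in range(445,480) if P[v,u,2]>75 and P[v,u,2]<130]
    if r:
        # edges as rays at axis height
        a=onz(s,r[0]-.5,v,100.4);b=onz(s,r[-1]+.5,v,100.4);print(v,r[0],r[-1],a[:2].round(1),b[:2].round(1),((a+b)/2)[1].round(1), np.nanmax(P[v,r,2]).round(0))
s=load('side');P=cloud(s)
pts=[]
for u in range(286,334,3):
    r=[v for v in range(255,285) if P[v,u,2]>75 and P[v,u,2]<130 and -370<P[v,u,1]<-330]
    if r: print(u,r[0],r[-1],P[r,u].mean(0).round(1), P[r,u,2].max().round(1))
```

```text
[ 491.72030063 -349.44982657   90.95449363]
166 458 460 [ 619.9 -345.4] [ 619.9 -352.7] -349.0 110.0
168 456 462 [ 615.  -340.4] [ 615.  -357.3] -348.8 113.0
170 455 463 [ 610.  -337.8] [ 610.  -359.5] -348.6 113.0
172 455 463 [ 605.1 -337.6] [ 605.1 -359.3] -348.5 115.0
174 455 463 [ 600.1 -337.4] [ 600.2 -359.1] -348.3 112.0
176 455 463 [ 595.2 -337.2] [ 595.2 -358.9] -348.1 112.0
178 455 463 [ 590.3 -337. ] [ 590.3 -358.7] -347.9 114.0
180 456 463 [ 585.4 -339.3] [ 585.4 -358.5] -348.9 111.0
182 454 465 [ 580.4 -334.3] [ 580.5 -363.2] -348.7 117.0
184 454 465 [ 575.5 -334.1] [ 575.6 -363. ] -348.5 120.0
186 454 465 [ 570.6 -333.9] [ 570.7 -362.8] -348.3 112.0
188 456 463 [ 565.7 -338.5] [ 565.8 -357.8] -348.1 112.0
190 456 464 [ 560.9 -338.3] [ 560.9 -360. ] -349.2 116.0
192 456 464 [ 556.  -338.2] [ 556.  -359.8] -349.0 112.0
194 456 464 [ 551.1 -338. ] [ 551.1 -359.6] -348.8 115.0
286 260 270 [ 507.1 -349.5  107.7] 112.8
289 263 271 [ 514.7 -353.3  105.4] 110.9
292 263 271 [ 522.1 -354.   106.6] 112.0
295 264 271 [ 529.2 -353.9  105.4] 110.6
298 264 271 [ 536.3 -353.7  105.7] 111.1
301 264 271 [ 543.5 -353.8  106.4] 110.4
304 264 272 [ 550.7 -354.1  105.5] 111.9
307 264 272 [ 557.8 -353.7  105.7] 110.8
310 264 272 [ 565.  -353.8  106.3] 113.5
313 263 274 [ 572.4 -357.   108.2] 115.7
316 263 274 [ 579.5 -356.6  108.3] 116.1
319 265 272 [ 586.4 -354.2  106.6] 110.6
322 265 273 [ 593.5 -353.3  104.7] 110.8
325 265 273 [ 600.6 -354.1  105.9] 110.4
328 265 273 [ 607.7 -353.9  106.3] 110.9
331 266 273 [ 614.9 -353.5  104.8] 109.5
```

Request:
step_arm --commands '[[[0,0,12],0],[[0,0,10],0],[[0,0,6],0],[[0,0,5],0],[[0,0,5],0],[[0,0,0],0]]' --grip_force 120

```text
time: 7.0
ee_pos: [491.9, -351.1, 52.1]
tcp_rot: [179.9, -0.0, 0.3]
wrist_force: [0.3, -2.1, 0.5]
grip_width: 27.5
```

```bash
python3 plan.py 491 -349 30 0.3;  python3 - <<'E'
from ov import *
t=take('side');st=state();p=st['ee_pos']
overlay(t,'b6s',(260,240,340,310),8,[])
E
```

```text
t=7.00 pos [ 491.9 -351.1   52.1] rot [ 1.799e+02 -4.000e-02  2.700e-01] grip 27.5 F [ 0.3 -2.1  0.5] j [-42.  27.  97.  -0.  56.  48.]
turn -0.000 rad then shift [-0.8,-2.1,22.1] dist 22
```

View pics/b6s.png

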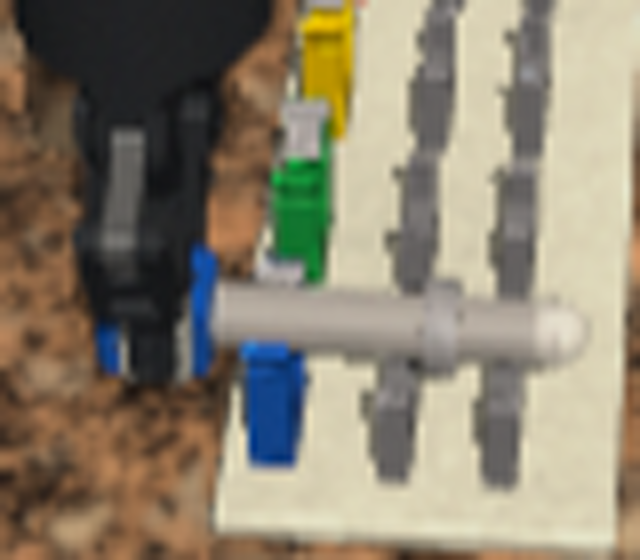

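Request:
step_arm --commands '[[[0,0,0],0],[[0,0,0],0]]'

```text
time: 7.25
ee_pos: [491.9, -350.9, 52.8]
tcp_rot: [179.9, -0.1, 0.3]
wrist_force: [-0.5, -2.8, -0.2]
grip_width: 28.0
```

```bash
python3 plan.py 491 -349 30 0.3; sleep 0; python3 plan.py 491 -349 30 0.3;python3 - <<'E'
from ov import *
t=take('top');overlay(t,'b6',(400,150,480,230),8,[])
P=cloud(t);s=t
for v in range(166,200,2):
    r=[u for u in range(440,480) if P[v,u,2]>55 and P[v,u,2]<90]
    if r:
        a=onz(s,r[0]-.5,v,62);b=onz(s,r[-1]+.5,v,62);print(v,r[0],r[-1],a[:2].round(1),b[:2].round(1),((a+b)/2)[1].round(1))
print(state()['ee_pos'])
E
```

```text
t=7.25 pos [ 491.9 -350.9   52.8] rot [ 1.799e+02 -6.000e-02  2.700e-01] grip 28.0 F [-0.5 -2.8 -0.2] j [-42.  27.  97.  -0.  56.  48.]
turn -0.001 rad then shift [-0.9,-1.9,22.8] dist 23
t=7.25 pos [ 491.9 -350.9   52.8] rot [ 1.799e+02 -6.000e-02  2.700e-01] grip 28.0 F [-0.5 -2.8 -0.2] j [-42.  27.  97.  -0.  56.  48.]
turn -0.001 rad then shift [-0.9,-1.9,22.8] dist 23
170 453 458 [ 618.1 -342.5] [ 618.1 -357.5] -350.0
172 452 459 [ 613.  -339.8] [ 613.  -359.8] -349.8
174 452 460 [ 607.9 -339.6] [ 607.9 -362. ] -350.8
176 452 460 [ 602.8 -339.5] [ 602.8 -361.8] -350.7
178 452 460 [ 597.7 -339.3] [ 597.8 -361.7] -350.5
180 452 460 [ 592.7 -339.1] [ 592.7 -361.5] -350.3
182 453 460 [ 587.6 -341.4] [ 587.6 -361.3] -351.3
184 453 460 [ 582.5 -341.2] [ 582.6 -361.1] -351.1
186 451 462 [ 577.5 -336.1] [ 577.5 -365.8] -350.9
188 451 462 [ 572.4 -335.9] [ 572.5 -365.6] -350.8
190 453 460 [ 567.4 -340.7] [ 567.4 -360.5] -350.6
192 453 460 [ 562.3 -340.5] [ 562.4 -360.3] -350.4
194 453 460 [ 557.3 -340.3] [ 557.3 -360.1] -350.2
196 453 460 [ 552.3 -340.1] [ 552.3 -359.9] -350.0
198 453 460 [ 547.3 -339.9] [ 547.3 -359.7] -349.8
[ 491.89161762 -350.76226968   52.82123851]
```

View pics/b6.png

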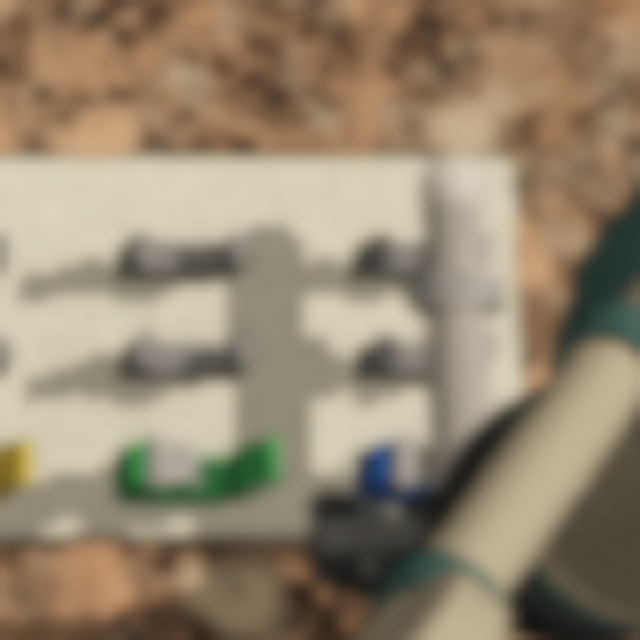

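Request:
step_arm --commands '[[[0,-1.6,0],0],[[0,0,4],0],[[0,0,4],0],[[0,0,4],0],[[0,0,0],0]]'

```text
time: 7.8
ee_pos: [491.5, -348.5, 39.3]
tcp_rot: [-180.0, 0.0, 0.3]
wrist_force: [1.4, -4.3, -2.3]
grip_width: 27.9
```

```bash
python3 plan.py 491 -349 30 0.3;  python3 - <<'E'
from ov import *
t=take('side');st=state();p=st['ee_pos']
overlay(t,'b7s',(260,240,340,310),8,[])
E
```

```text
t=7.80 pos [ 491.5 -348.5   39.3] rot [-1.7999e+02  1.0000e-02  2.7000e-01] grip 27.9 F [ 1.4 -4.3 -2.3] j [-42.  27.  98.  -0.  55.  48.]
turn -0.001 rad then shift [-0.5,0.5,9.3] dist 9
```

View pics/b7s.png

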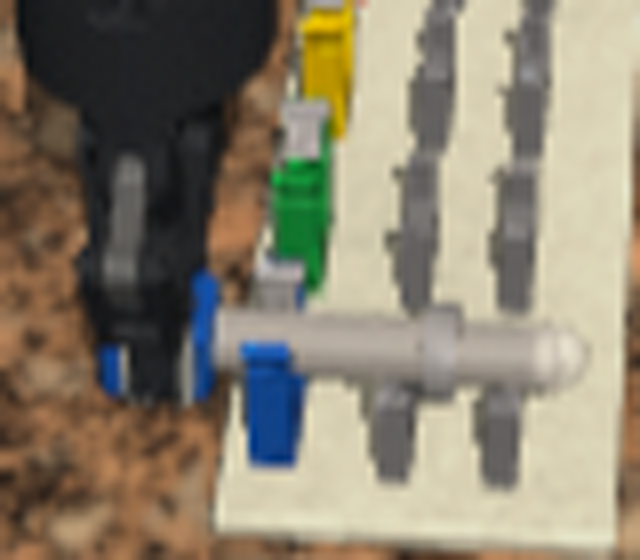

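Request:
step_arm --commands '[[[0,0,4],0],[[0,0,4],0],[[0,0,3],0],[[0,0,0],0],[[0,0,0],0]]'

```text
time: 8.35
ee_pos: [491.1, -348.3, 29.8]
tcp_rot: [-180.0, 0.0, 0.3]
wrist_force: [-1.3, -2.6, 4.4]
grip_width: 28.1
```

```bash
python3 plan.py 491 -349 30 0.3;  python3 - <<'E'
from ov import *
t=take('side');st=state();p=st['ee_pos']
overlay(t,'b8s',(260,240,340,310),8,[])
E
```

```text
t=8.35 pos [ 491.1 -348.3   29.8] rot [-1.8e+02  3.0e-02  2.9e-01] grip 28.1 F [-1.3 -2.6  4.4] j [-42.  28.  98.  -0.  54.  48.]
turn -0.000 rad then shift [-0.1,0.7,-0.2] dist 1
```

View pics/b8s.png

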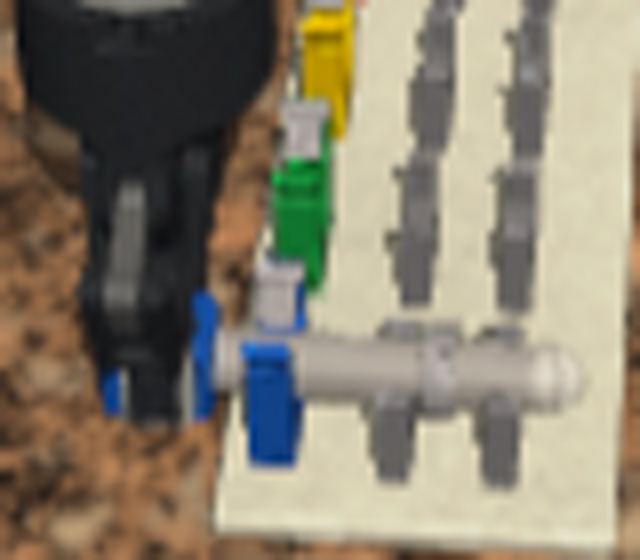

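Request:
step_arm --commands '[[[0,0,2],0],[[0,0,0],0]]'

```text
time: 8.6
ee_pos: [491.1, -348.3, 29.5]
tcp_rot: [180.0, 0.0, 0.3]
wrist_force: [-4.8, -1.5, 14.9]
grip_width: 27.9
```

Request:
step_arm --commands '[[[0,0,0],0],[[0,0,0],0],[[0,0,0],0],[[0,0,-10],0],[[0,0,-20],0],[[0,0,-30],0],[[0,0,-40],0],[[-10,-20,-30],0],[[-10,-40,0],0],[[-5,-40,0],0]]' --fingers 0.45

```text
time: 9.6
ee_pos: [465.8, -248.0, 158.9]
tcp_rot: [179.9, -0.1, 0.2]
wrist_force: [0.1, 0.8, -0.1]
grip_width: 46.9
```

```bash
python3 plan.py 536 330.5 110 -4.9;  python3 - <<'E'
from ov import *
t=take('side');s=take('top')
overlay(t,'b9s',(260,240,340,310),8,[])
overlay(s,'b9',(400,150,480,230),8,[])
P=cloud(s)
for v in range(166,200,3):
    r=[u for u in range(440,480) if P[v,u,2]>38 and P[v,u,2]<90]
    if r:
        a=onz(s,r[0]-.5,v,40);b=onz(s,r[-1]+.5,v,40);print(v,r[0],r[-1],a[:2].round(1),b[:2].round(1),((a+b)/2)[1].round(1),P[v,r,2].max().round(1))
for c,a,ce,q,m in blobs(s): 
    if c=='blue': print(a,ce,np.median(q,0).round(1),np.percentile(q,3,axis=0).round(1),np.percentile(q,97,axis=0).round(1))
E
```

```text
t=9.60 pos [ 465.8 -248.   158.9] rot [ 1.7994e+02 -1.1000e-01  1.7000e-01] grip 46.9 F [ 0.1  0.8 -0.1] j [-36.  15.  99.   0.  67.  54.]
turn 0.089 rad then shift [20.5,-582.4,48.9] dist 585
56 [364.89285714 275.23214286] [ 358.2 -124.3   22.3] [ 348.4 -134.1   17.1] [ 366.5 -114.1   27.1]
```

View pics/b9s.png

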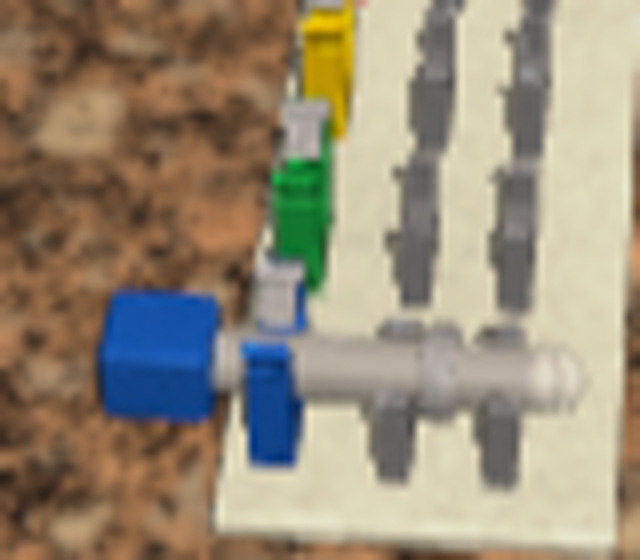

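View pics/b9.png

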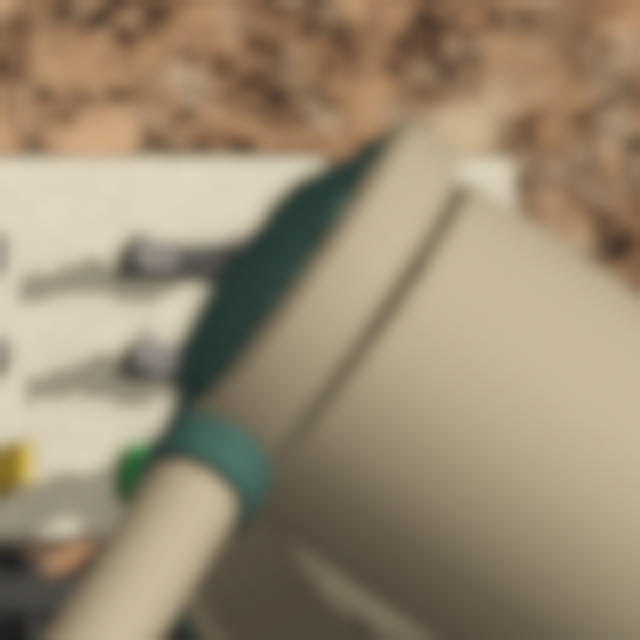

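```bash
python3 plan.py 523 181.3 115 -4.9
```

```text
t=9.70 pos [ 463.9 -243.4  157.9] rot [-1.7977e+02  1.1000e-01  4.3000e-01] grip 46.9 F [ 0.3 -0.6 -0.3] j [-35.  15.  99.   0.  67.  54.]
turn 0.093 rad then shift [22.6,-428.2,42.9] dist 431
```

Request:
step_arm --commands '[[[0,0,0],0.089],[[2,-36,4],0],[[2,-40,4],0],[[2,-40,4],0],[[2,-40,4],0],[[2,-40,4],0],[[2,-40,4],0],[[2,-40,4],0],[[2,-40,4],0],[[2,-40,4],0],[[2,-40,4],0],[[0,-37,4],0]]' --fingers 0.45

```text
time: 10.9
ee_pos: [523.2, 183.0, 113.3]
tcp_rot: [-180.0, -0.0, -4.8]
wrist_force: [0.6, 0.2, 0.1]
grip_width: 47.1
```

```bash
python3 plan.py 523 181.3 115 -4.9;python3 - <<'E'
from ov import *
t=take('side');save(t,'y0s',(270,130,350,200),8)
E
```

```text
t=10.90 pos [523.2 183.  113.3] rot [-1.7999e+02 -4.0000e-02 -4.8000e+00] grip 47.1 F [0.6 0.2 0.1] j [ 12.  19.  99.  -0.  62. 107.]
turn 0.002 rad then shift [-0.0,1.7,-1.7] dist 2
```

View pics/y0s.png

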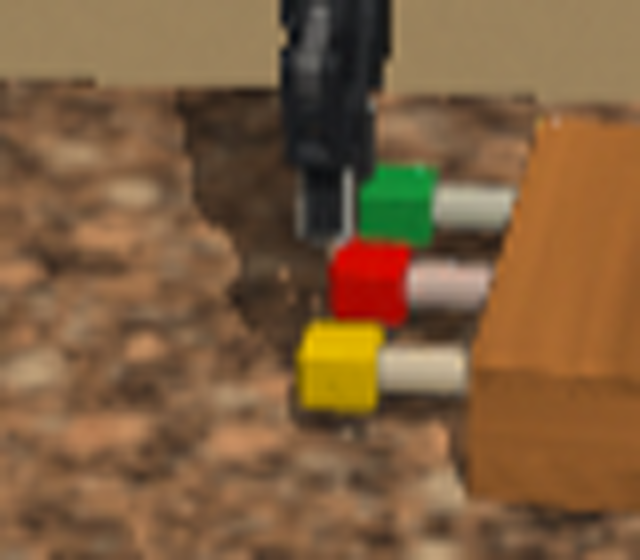

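Request:
step_arm --commands '[[[1,1,10],0],[[0,0,10],0],[[0,0,5],0],[[0,0,0],0]]'

```text
time: 11.35
ee_pos: [522.3, 178.7, 87.0]
tcp_rot: [179.9, 0.2, -4.9]
wrist_force: [-1.7, -0.8, -0.3]
grip_width: 46.7
```

```bash
python3 plan.py 523 181.3 25 -4.9;python3 - <<'E'
from ov import *
t=take('side');p=state()['ee_pos'];F=frame(p[0],p[1],-4.9);z=p[2]
overlay(t,'y1s',(270,130,350,200),8,tubepolys(523,181.3,-4.9,42)+[([F(-11,-23.5,z),F(11,-23.5,z),F(11,-23.5,z+35),F(-11,-23.5,z+35),F(-11,-23.5,z)],(0,255,0))])
E
```

```text
t=11.35 pos [522.3 178.7  87. ] rot [ 1.7993e+02  1.6000e-01 -4.9200e+00] grip 46.7 F [-1.7 -0.8 -0.3] j [ 12.  21. 101.  -0.  58. 107.]
turn -0.000 rad then shift [0.4,-2.7,62.0] dist 62
```

View pics/y1s.png

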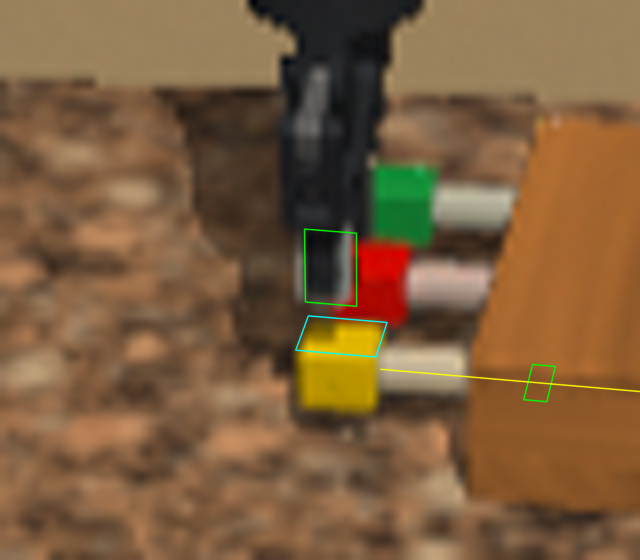

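Request:
step_arm --commands '[[[0,-2.5,10],0],[[0,0,14],0],[[0,0,15],0],[[0,0,13],0],[[0,0,8],0],[[0,0,2],0],[[0,0,0],0]]'

```text
time: 12.1
ee_pos: [523.5, 182.5, 26.1]
tcp_rot: [180.0, 0.0, -4.8]
wrist_force: [-1.2, 0.1, 0.3]
grip_width: 47.1
```

```bash
python3 plan.py 523 181.3 25 -4.9;python3 - <<'E'
from ov import *
t=take('side')
save(t,'y2s',(270,130,350,200),8)
E
```

```text
t=12.10 pos [523.5 182.5  26.1] rot [ 1.7999e+02  1.0000e-02 -4.8400e+00] grip 47.1 F [-1.2  0.1  0.3] j [ 12.  25. 105.  -0.  50. 107.]
turn 0.001 rad then shift [-0.4,1.3,1.1] dist 2
```

View pics/y2s.png

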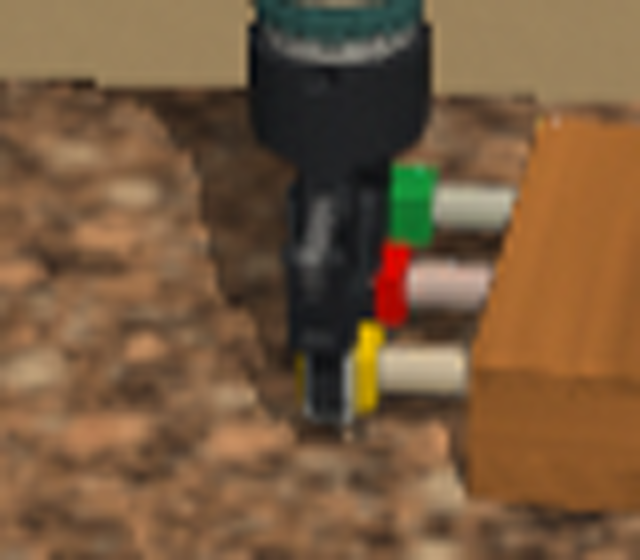

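Request:
step_arm --commands '[[[1,0,0],0],[[0,0,0],0],[[0,0,0],0],[[0,0,0],0],[[0,0,0],0]]' --fingers 1.0 --grip_force 110

```text
time: 12.65
ee_pos: [525.2, 182.5, 26.8]
tcp_rot: [-180.0, -0.1, -4.8]
wrist_force: [0.4, -1.3, 4.0]
grip_width: 28.0
```

```bash
python3 plan.py 523 181.3 25 -4.9
```

```text
t=12.65 pos [525.2 182.5  26.8] rot [-1.7999e+02 -1.0000e-01 -4.8300e+00] grip 28.0 F [ 0.4 -1.3  4. ] j [ 12.  25. 105.  -0.  50. 107.]
turn 0.001 rad then shift [-2.0,1.4,1.8] dist 3
```

Request:
step_arm --commands '[[[0,2.6,0],-0.02],[[0,2.6,0],-0.02],[[0,2.6,0],-0.02],[[0,2.6,0],-0.02],[[0,2.6,0],-0.02],[[0,2.6,0],-0.02],[[0,2.6,0],-0.02],[[0,2.6,0],-0.02],[[0,1.3,0],-0.01],[[0,0,0],0],[[0,0,0],0]]'

```text
time: 13.75
ee_pos: [523.4, 164.1, 26.6]
tcp_rot: [-179.6, 0.0, 4.9]
wrist_force: [-3.0, 12.7, 6.1]
grip_width: 28.1
```

```bash
python3 plan.py 525.2 182.3 26.8 -4.85
```

```text
t=13.75 pos [523.4 164.1  26.6] rot [-1.7963e+02  1.0000e-02  4.8600e+00] grip 28.1 F [-3.  12.7  6.1] j [ 10.  25. 106.   0.  50.  95.]
turn 0.170 rad then shift [0.2,-18.2,-0.2] dist 18
```

Request:
step_arm --commands '[[[0,3,0],-0.01],[[0,2,0],0],[[0,0,0],0],[[0,0,0],0]]'

```text
time: 14.15
ee_pos: [523.3, 161.9, 26.7]
tcp_rot: [-179.4, 0.0, 5.5]
wrist_force: [-4.7, 22.6, 6.8]
grip_width: 28.2
```

```bash
python3 plan.py 525.2 182.3 26.8 -4.85
python3 - <<'E'
from ov import *
t=take('side')
save(t,'y3s',(270,130,350,200),8)
E
```

```text
t=14.15 pos [523.3 161.9  26.7] rot [-1.794e+02  2.000e-02  5.520e+00] grip 28.2 F [-4.7 22.6  6.8] j [ 10.  24. 106.   1.  50.  93.]
turn 0.181 rad then shift [0.2,-20.5,-0.1] dist 20
```

View pics/y3s.png

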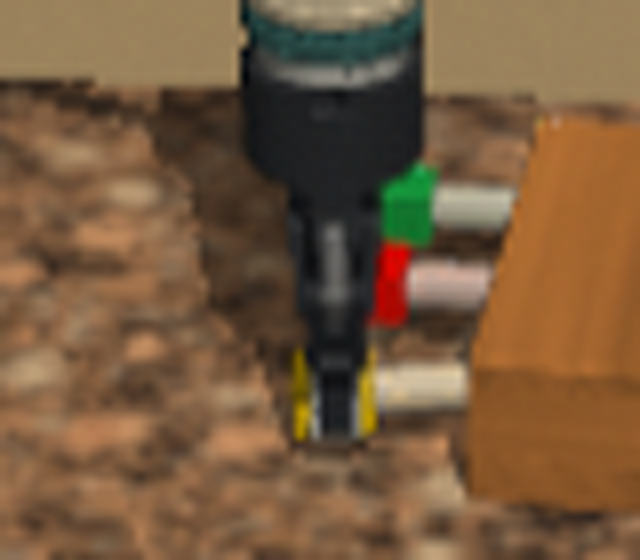

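Request:
step_arm --commands '[[[0,-4,0],0.025],[[0,-4,0],0.025],[[0,-4,0],0.025],[[0,-4,0],0.025],[[0,-4,0],0.025],[[0,-4,0],0.025],[[0,-3,0],0.025],[[0,-3,0],0.02],[[0,-3,0],0.02],[[0,-3,0],0.02],[[0,-3,0],0.02],[[0,0,0],0]]'

```text
time: 15.4
ee_pos: [524.6, 189.8, 26.4]
tcp_rot: [179.5, 0.0, -9.0]
wrist_force: [-2.1, -13.9, 7.6]
grip_width: 28.4
```

```bash
python3 plan.py 525.2 182.3 26.8 -4.85
```

```text
t=15.40 pos [524.6 189.8  26.4] rot [ 1.7953e+02  4.0000e-02 -9.0200e+00] grip 28.4 F [ -2.1 -13.9   7.6] j [ 13.  25. 104.  -1.  51. 112.]
turn -0.073 rad then shift [1.2,7.4,-0.4] dist 8
```

Request:
step_arm --commands '[[[0,-3,0],0.02],[[0,-3,0],0.02],[[0,-3,0],0.02],[[0,-3,0],0.02],[[0,-2.5,0],0.02],[[0,-2,0],0.015],[[0,0,0],0],[[0,0,0],0]]'

```text
time: 16.2
ee_pos: [525.9, 203.4, 26.2]
tcp_rot: [179.3, 0.2, -15.7]
wrist_force: [-3.9, -20.1, 11.6]
grip_width: 28.0
```

```bash
python3 plan.py 525.2 182.3 26.8 -4.85
```

```text
t=16.20 pos [525.9 203.4  26.2] rot [ 1.7925e+02  1.7000e-01 -1.5670e+01] grip 28.0 F [ -3.9 -20.1  11.6] j [ 14.  26. 103.  -1.  51. 121.]
turn -0.189 rad then shift [1.1,21.1,-0.6] dist 21
```

Request:
step_arm --commands '[[[0,3,0],-0.024],[[0,3,0],-0.024],[[0,3,0],-0.024],[[0,3,0],-0.024],[[0,3,0],-0.024],[[0,3,0],-0.024],[[0,3,0],-0.023],[[0,2.5,0],-0.022],[[0,0,0],0],[[0,0,0],0]]'

```text
time: 17.2
ee_pos: [524.1, 185.4, 26.6]
tcp_rot: [179.8, 0.0, -4.9]
wrist_force: [-1.8, -5.7, 7.3]
grip_width: 28.2
```

```bash
python3 plan.py 525.2 182.3 26.8 -4.85
```

```text
t=17.20 pos [524.1 185.4  26.6] rot [ 1.7984e+02  1.0000e-02 -4.9400e+00] grip 28.2 F [-1.8 -5.7  7.3] j [ 12.  25. 105.  -0.  50. 107.]
turn -0.002 rad then shift [1.3,3.0,-0.2] dist 3
```

Pull out with slow rows, watching the force.

Request:
step_arm --commands '[[[0,3,0],0],[[-3,0.5,0],0],[[-5,0,0],0],[[-5,0,0],0],[[0,0,0],0]]'

```text
time: 17.7
ee_pos: [510.7, 184.9, 26.6]
tcp_rot: [180.0, -0.0, -4.9]
wrist_force: [1.6, -2.0, 5.8]
grip_width: 28.3
```

```bash
python3 plan.py 525.2 182.3 26.8 -4.85
```

```text
t=17.70 pos [510.7 184.9  26.6] rot [ 1.7997e+02 -3.0000e-02 -4.8500e+00] grip 28.3 F [ 1.6 -2.   5.8] j [ 13.  24. 106.  -0.  49. 107.]
turn -0.000 rad then shift [14.6,1.4,-0.2] dist 15
```

Request:
step_arm --commands '[[[-6,0,0],0],[[-8,0,0],0],[[-8,0,0],0],[[-8,0,0],0],[[-10,0,0],0],[[-10,0,0],0],[[-10,0,0],0],[[-10,0,0],0],[[-10,0,0],0],[[0,0,0],0],[[0,0,0],0]]'

```text
time: 18.8
ee_pos: [431.5, 192.0, 26.4]
tcp_rot: [-180.0, -0.1, -4.9]
wrist_force: [0.4, 0.1, -1.0]
grip_width: 28.1
```

```bash
python3 plan.py 490.2 -196.4 100 0.3
python3 - <<'E'
from ov import *
t=take('side')
save(t,'y4s',(250,130,350,200),7)
E
```

```text
t=18.80 pos [431.5 192.   26.4] rot [-1.7999e+02 -5.0000e-02 -4.8600e+00] grip 28.1 F [ 0.4  0.1 -1. ] j [ 16.  20. 115.  -0.  45. 110.]
turn -0.090 rad then shift [56.7,388.7,-73.6] dist 400
```

View pics/y4s.png

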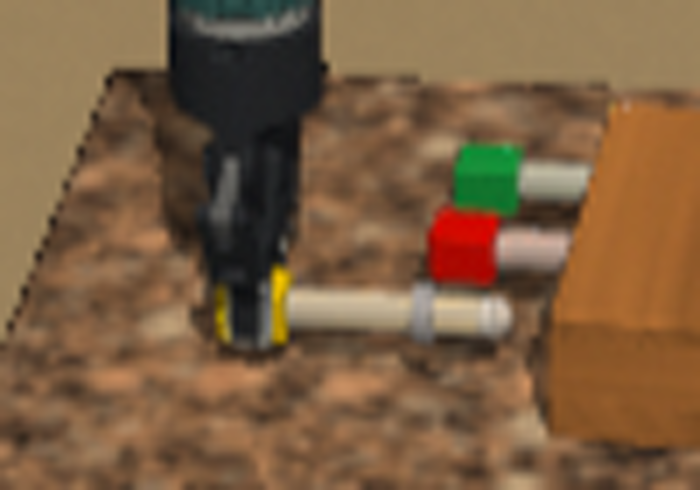

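Request:
step_arm --commands '[[[0,0,-25],-0.045],[[0,0,-40],-0.045],[[5,33,0],0],[[6,40,0],0],[[6,40,0],0],[[6,40,0],0],[[6,40,0],0],[[6,40,0],0],[[6,40,0],0],[[6,40,0],0],[[5,40,0],0],[[4,34,0],0]]'

```text
time: 20.05
ee_pos: [490.0, -197.8, 91.4]
tcp_rot: [179.9, -0.1, 0.2]
wrist_force: [0.2, 0.0, -1.6]
grip_width: 28.0
```

Request:
step_arm --commands '[[[0,0,0],0],[[0,0,0],0],[[0,0,0],0],[[0,0,0],0]]'

```text
time: 20.45
ee_pos: [488.9, -193.7, 91.2]
tcp_rot: [-180.0, 0.0, 0.3]
wrist_force: [0.4, 1.1, -0.4]
grip_width: 28.2
```

```bash
cat > meast.py <<'E'
from ov import *
import sys
# measure held/placed tube in top view: args zaxis, y guess
def tube(zax,yg,xr,zlo,zhi):
    s=load('top');P=cloud(s);R=[]
    for x in range(*xr,5):
        u0,v0=proj(s,(x,yg,zax));v=int(round(v0))
        r=[u for u in range(int(u0)-14,int(u0)+15) if zlo<P[v,u,2]<zhi]
        if len(r)>3:
            a=onz(s,r[0]-.5,v,zax);b=onz(s,r[-1]+.5,v,zax);R.append((a[0],(a+b)[1]/2,a[1]-b[1],len(r)))
    R=np.array(R)
    for q in R: print(q.round(1))
    k=np.abs(R[:,2]-20)<5
    f=np.polyfit(R[k,0],R[k,1],1);print('slope deg',np.degrees(f[0]),'y at',yg,'mid',np.polyval(f,560),'at cap 490',np.polyval(f,490))
    ring=R[R[:,2]>25,0]; print('ring x',ring.min() if len(ring) else None,ring.max() if len(ring) else None)
E
python3 plan.py 490.2 -196.4 85 0.3;  python3 - <<'E'
from meast import *
t=take('side');s=take('top');st=state();p=st['ee_pos']
overlay(t,'y5s',(260,200,360,290),7,[])
overlay(s,'y5',(350,150,460,230),7,[])
tube(p[2]+15.2,p[1],(530,625),p[2]-5,p[2]+45)
E
```

```text
t=20.45 pos [ 488.9 -193.7   91.2] rot [-1.7997e+02  3.0000e-02  3.4000e-01] grip 28.2 F [ 0.4  1.1 -0.4] j [-29.  18. 104.   0.  57.  60.]
turn 0.001 rad then shift [1.3,2.7,6.2] dist 7
[ 611.  -188.1   12.1    5. ]
[ 615.9 -191.9   14.5    6. ]Traceback (most recent call last):
  File "<stdin>", line 5, in <module>
  File "meast.py", line 14, in tube
    f=np.polyfit(R[k,0],R[k,1],1);print('slope deg',np.degrees(f[0]),'y at',yg,'mid',np.polyval(f,560),'at cap 490',np.polyval(f,490))
    raise TypeError("expected non-empty vector for x")
TypeError: expected non-empty vector for x
```

View pics/y5.png

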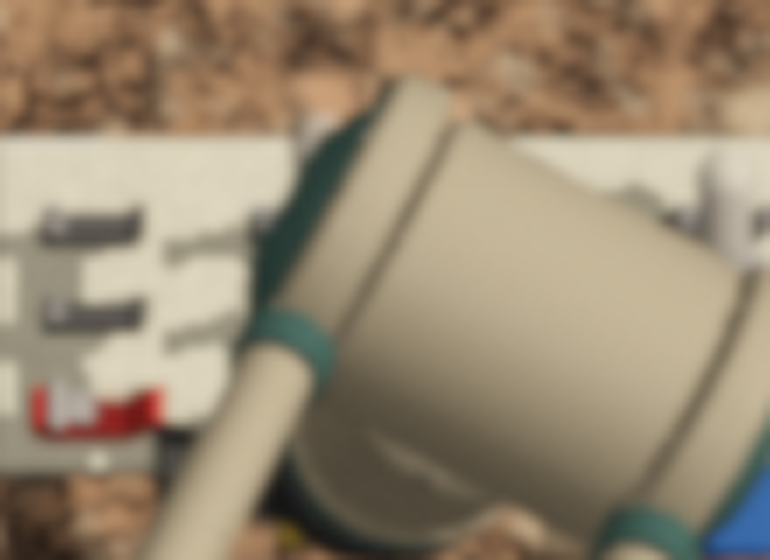

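Request:
step_arm --commands '[[[1,1.5,6],0],[[0,0,6],0],[[0,0,0],0],[[0,0,0],0],[[0,0,0],0],[[0,0,0],0]]'

```text
time: 21.15
ee_pos: [490.3, -196.4, 79.4]
tcp_rot: [180.0, -0.0, 0.3]
wrist_force: [-0.1, -0.8, -1.5]
grip_width: 28.5
```

```bash
python3 plan.py 490.2 -196.4 24.8 0.3
python3 - <<'E'
from ov import *
t=take('side');p=state()['ee_pos'];print(p)
overlay(t,'y6s',(260,200,350,290),7,tubepolys(p[0],p[1],.3,p[2]+15.2)+rackpolys(523.3,-234.4,.3))
E
python3 plan.py 490.2 -196.4 24.8 0.3
```

```text
t=21.15 pos [ 490.3 -196.4   79.4] rot [ 1.7999e+02 -2.0000e-02  2.7000e-01] grip 28.5 F [-0.1 -0.8 -1.5] j [-29.  19. 105.  -0.  56.  60.]
turn -0.001 rad then shift [-0.1,-0.0,54.6] dist 55
[ 490.3117194  -196.41092975   79.45088196]
t=21.20 pos [ 490.3 -196.4   79.5] rot [ 1.7998e+02 -2.0000e-02  2.7000e-01] grip 28.2 F [ 0.1  0.3 -0.5] j [-29.  19. 105.  -0.  56.  60.]
turn -0.000 rad then shift [-0.1,-0.0,54.7] dist 55
```

View pics/y6s.png

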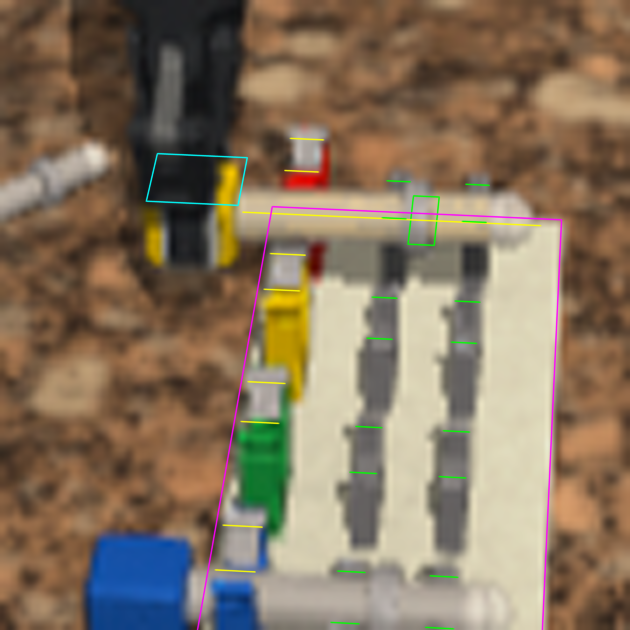

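Run:
```python
from ov import *
s=load('side');P=cloud(s)
R=[]
for u in range(294,334):
    v0=200+215/7
    r=[v for v in range(222,238) if P[v,u,2]>80 and -225<P[v,u,1]<-175]
    if len(r)>4: R.append((*P[r,u].mean(0),P[r[:4],u,2].max(),r[0],r[-1]))
R=np.array(R)
for q in R[::4]: print(q.round(1))
for k in(1,2,3): print(np.degrees(np.polyfit(R[:,0],R[:,k],1)[0]))
```

```text
[ 507.9 -202.1   96.6  104.3  227.   234. ]
[ 518.5 -201.1   96.5  100.9  227.   234. ]
[ 529.4 -201.7   97.6  102.4  227.   234. ]
[ 540.4 -203.5   98.   103.   228.   234. ]
[ 551.1 -203.5   98.7  102.7  228.   234. ]
[ 561.7 -201.1   97.5  102.4  228.   234. ]
[ 572.6 -204.2  100.6  109.4  226.   236. ]
[ 583.1 -201.5   99.   105.4  228.   234. ]
[ 593.9 -203.3  101.2  107.   228.   234. ]
[ 604.6 -202.6  101.2  106.6  228.   234. ]
-0.3769689887540907
2.685777965592174
3.007423131774445
```

Request:
step_arm --commands '[[[0,0,10],0],[[0,0,8],0],[[0,0,5],0],[[0,0,5],0],[[0,0,4],0],[[0,0,4],0],[[0,0,4],0],[[0,0,0],0]]' --grip_force 120

```text
time: 22.0
ee_pos: [490.7, -197.0, 38.9]
tcp_rot: [179.9, -0.1, 0.3]
wrist_force: [2.1, -5.1, -3.0]
grip_width: 28.1
```

```bash
python3 plan.py 490.2 -196.4 24.8 0.3
python3 - <<'E'
from ov import *
t=take('side');p=state()['ee_pos'];print(p)
overlay(t,'y7s',(260,200,350,290),7,[])
E
```

```text
t=22.00 pos [ 490.7 -197.    38.9] rot [ 1.7993e+02 -6.0000e-02  2.6000e-01] grip 28.1 F [ 2.1 -5.1 -3. ] j [-29.  22. 108.  -0.  50.  60.]
turn -0.001 rad then shift [-0.5,-0.6,14.1] dist 14
[ 490.68807883 -197.0152889    38.97714625]
```

View pics/y7s.png

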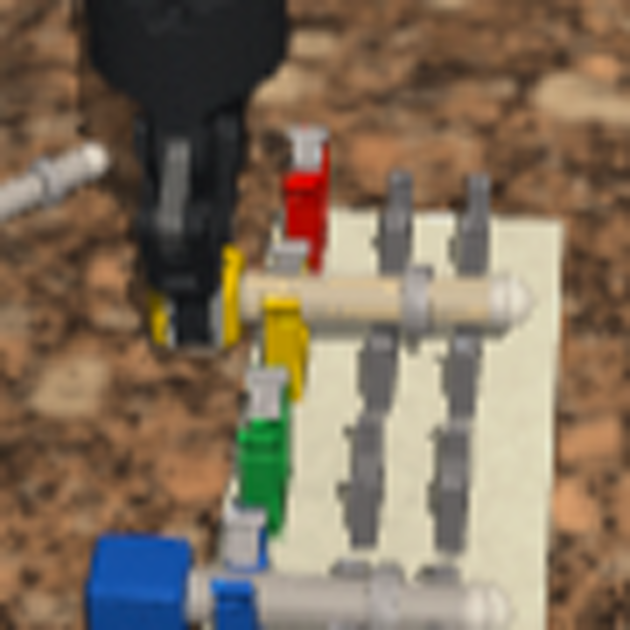

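Request:
step_arm --commands '[[[0,0,4],0],[[0,0,4],0],[[0,0,4],0],[[0,0,3],0],[[0,0,0],0],[[0,0,0],0]]'

```text
time: 22.65
ee_pos: [489.9, -196.4, 26.9]
tcp_rot: [179.9, -0.0, 0.3]
wrist_force: [-6.7, -2.1, 23.5]
grip_width: 28.0
```

```bash
python3 plan.py 490.2 -196.4 24.8 0.3
python3 - <<'E'
from ov import *
t=take('side');p=state()['ee_pos'];print(p)
overlay(t,'y8s',(260,200,350,290),7,[])
E
```

```text
t=22.65 pos [ 489.9 -196.4   26.9] rot [ 1.7994e+02 -4.0000e-02  3.0000e-01] grip 28.0 F [-6.7 -2.1 23.5] j [-29.  23. 108.  -0.  48.  60.]
turn 0.000 rad then shift [0.3,-0.0,2.1] dist 2
[ 489.9365595  -196.41547719   26.95458222]
```

View pics/y8s.png

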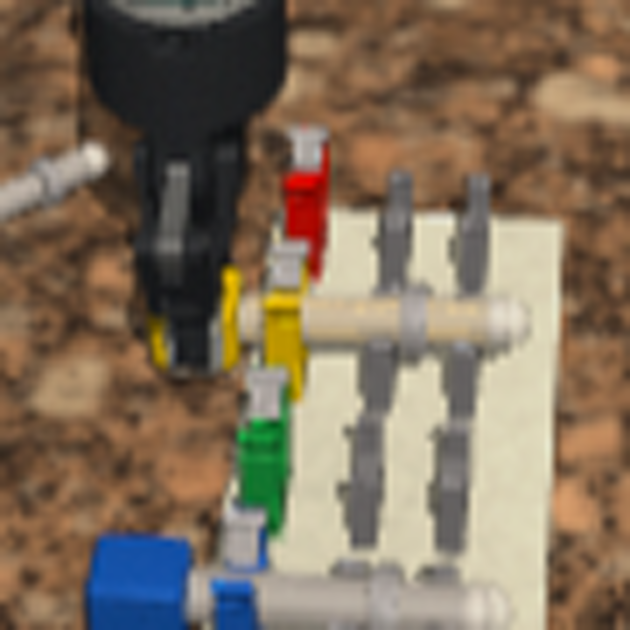

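Request:
step_arm --commands '[[[0,0,0],0],[[0,0,0],0],[[0,0,0],0],[[0,0,-10],0],[[0,0,-20],0],[[0,0,-30],0],[[0,0,-40],0],[[-5,-30,-10],0],[[-5,-40,0],0],[[0,-40,0],0],[[0,-40,0],0],[[0,-40,0],0]]' --fingers 0.45

```text
time: 23.9
ee_pos: [478.8, -4.7, 134.7]
tcp_rot: [-180.0, -0.0, 0.2]
wrist_force: [0.1, 0.1, -0.0]
grip_width: 47.2
```

```bash
python3 plan.py 530 256.5 115 -4.9
cat > homecheck.py <<'E'
from ov import *
def hc(c,yc,fn):
    t=take('side');s=take('top')
    u,v=proj(t,(560,yc,40));b=(max(0,int(u)-50),int(v)-30,int(u)+40,int(v)+40)
    overlay(t,fn+'s',b,8,tubepolys(490.5,yc,.3,40))
    u,v=proj(s,(560,yc,40));b=(int(u)-35,int(v)-35,int(u)+35,int(v)+40)
    overlay(s,fn,b,8,tubepolys(490.5,yc,.3,40))
    P=cloud(t);R=[]
    for x in range(535,622,3):
        u,v=proj(t,(x,yc,45));u=int(round(u));r=[w for w in range(int(v)-8,int(v)+8) if P[w,u,2]>38 and abs(P[w,u,1]-yc)<14 and P[w,u,2]<65]
        if r:R.append((P[r,u,0].mean(),P[r,u,2].max()))
    R=np.array(R);print('top z along tube',R[:,1].round(0))
    for S in(s,t):
        for cc,a,ce,q,m in blobs(S):
            if cc==c: print(cc,a,ce.round(1),np.median(q,0).round(1),np.percentile(q,3,axis=0).round(1),np.percentile(q,97,axis=0).round(1))
E
python3 -c "
from homecheck import *
hc('yellow',-196.4,'y9')"
```

```text
t=23.90 pos [478.8  -4.7 134.7] rot [-1.7998e+02 -1.0000e-02  2.5000e-01] grip 47.2 F [ 0.1  0.1 -0. ] j [ -9.  12. 106.   0.  62.  81.]
turn 0.090 rad then shift [28.7,-264.6,19.7] dist 267
top z along tube [53. 52. 51. 51. 51. 49. 49. 52. 50. 52. 50. 52. 57. 56. 58. 56. 51. 52.
 50. 50. 52. 51. 51. 52. 50. 52. 48. 49. 46.]
yellow 239 [385.6 131. ] [ 722.2 -179.3   50.8] [ 701.1 -198.    38.1] [ 743.5 -158.8   57.5]
yellow 88 [394.8 222.1] [ 487.8 -197.4   54.7] [ 475.4 -207.6   49.8] [ 500.5 -187.7   59.2]
yellow 257 [584.  211.8] [1167.7 -291.9  259.6] [1155.3 -306.4  244.6] [1200.6 -254.1  265.5]
yellow 82 [549.9 217.7] [1115.4 -265.   221.5] [1105.  -274.5  214.1] [1133.5 -253.9  226.3]
yellow 169 [287.6 244.3] [ 488.4 -207.9   52.1] [ 473.2 -212.8   29.1] [ 504.3 -183.9   56.5]
yellow 321 [372.9 246.8] [ 722.9 -190.7   43.6] [ 698.8 -204.    24.2] [ 748.6 -164.1   55.4]
yellow 56 [300.1 247.6] [ 524.6 -215.4   48.8] [ 518.3 -219.9   25. ] [ 530.3 -191.4   65.5]
```

View pics/y9s.png

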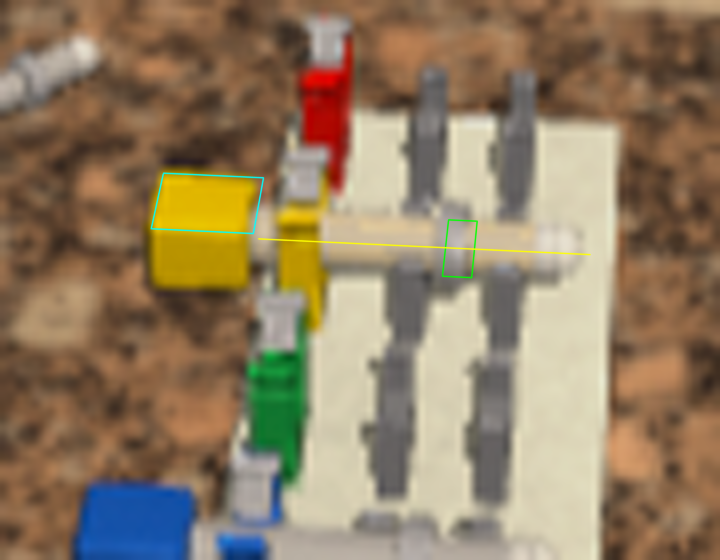

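View pics/y9.png

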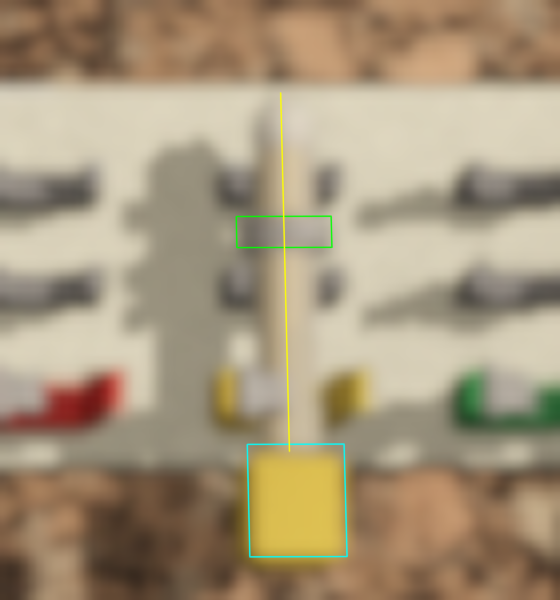

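```bash
python3 plan.py 531 257.8 105 -4.9
```

```text
t=24.00 pos [478.1  -2.  134.5] rot [-1.7985e+02  7.0000e-02  5.5000e-01] grip 47.1 F [ 0.2 -0.6 -0.3] j [ -9.  12. 106.   0.  62.  81.]
turn 0.095 rad then shift [30.5,-263.3,29.5] dist 267
```

Request:
step_arm --commands '[[[0,0,0],0.09],[[4,-35,4],0],[[4,-38,4],0],[[4,-38,4],0],[[4,-38,4],0],[[4,-38,4],0],[[4,-38,4],0],[[4,-37,5],0],[[0,0,0],0],[[0,0,0],0],[[0,0,0],0],[[0,0,0],0]]' --fingers 0.5

```text
time: 25.2
ee_pos: [529.4, 250.9, 105.5]
tcp_rot: [180.0, 0.0, -5.0]
wrist_force: [0.1, -1.1, -0.7]
grip_width: 42.6
```

```bash
python3 plan.py 531 257.8 25 -4.9;python3 - <<'E'
from ov import *
t=take('side');p=state()['ee_pos'];F=frame(p[0],p[1],-4.9);z=p[2]
overlay(t,'r1s',(270,120,350,190),8,tubepolys(531,257.8,-4.9,42)+[([F(-11,-21,z),F(11,-21,z),F(11,-21,z+35),F(-11,-21,z+35),F(-11,-21,z)],(0,255,0))])
E
```

```text
t=25.20 pos [529.4 250.9 105.5] rot [ 1.7997e+02  1.0000e-02 -4.9600e+00] grip 42.6 F [ 0.1 -1.1 -0.7] j [ 19.  22.  96.  -0.  62. 114.]
turn -0.001 rad then shift [1.0,-7.0,80.5] dist 81
```

View pics/r1s.png

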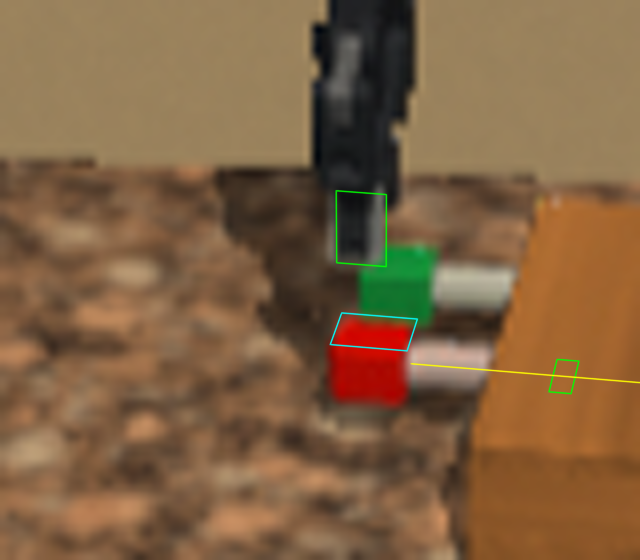

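Request:
step_arm --commands '[[[1,-6,10],0],[[0,0,12],0],[[0,0,5],0],[[0,0,0],0],[[0,0,0],0],[[0,0,0],0]]'

```text
time: 25.85
ee_pos: [531.2, 258.3, 78.4]
tcp_rot: [-180.0, -0.0, -4.9]
wrist_force: [0.2, -0.8, -0.8]
grip_width: 42.7
```

```bash
python3 plan.py 531 257.5 25 -4.9
```

```text
t=25.85 pos [531.2 258.3  78.4] rot [-1.80e+02 -3.00e-02 -4.88e+00] grip 42.7 F [ 0.2 -0.8 -0.8] j [ 19.  24.  97.  -0.  59. 114.]
turn 0.000 rad then shift [-0.1,0.8,53.4] dist 53
```

Request:
step_arm --commands '[[[0,0.8,14],0],[[0,0,14],0],[[0,0,12],0],[[0,0,8],0],[[0,0,5],0],[[0,0,0],0],[[0,0,0],0],[[0,0,0],0]]'

```text
time: 26.65
ee_pos: [531.4, 257.6, 25.8]
tcp_rot: [-180.0, -0.1, -4.9]
wrist_force: [-0.4, 0.1, 0.9]
grip_width: 42.9
```

```bash
python3 plan.py 531 257.5 25 -4.9;python3 - <<'E'
from ov import *
t=take('side')
save(t,'r2s',(270,120,350,190),8)
E
```

```text
t=26.65 pos [531.4 257.6  25.8] rot [-1.7998e+02 -7.0000e-02 -4.8800e+00] grip 42.9 F [-0.4  0.1  0.9] j [ 19.  27. 100.  -0.  52. 114.]
turn 0.000 rad then shift [-0.4,0.1,0.8] dist 1
```

View pics/r2s.png

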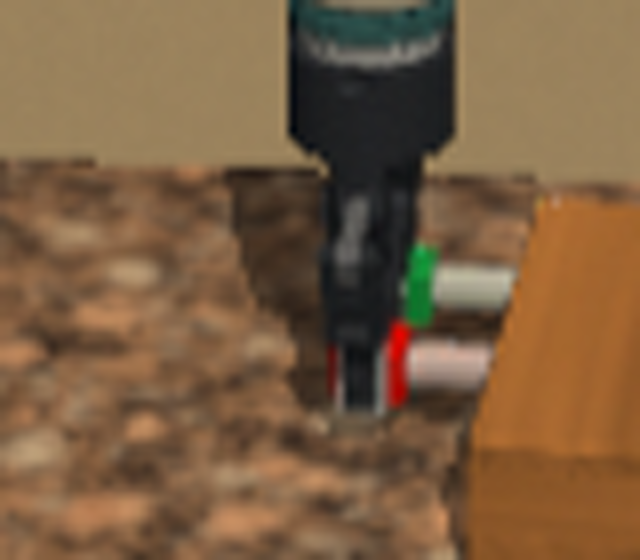

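Request:
step_arm --commands '[[[1,0,0],0],[[0,0,0],0],[[0,0,0],0],[[0,0,0],0],[[0,0,0],0]]' --fingers 1.0 --grip_force 110

```text
time: 27.2
ee_pos: [532.1, 257.4, 25.7]
tcp_rot: [-180.0, -0.0, -4.9]
wrist_force: [-1.6, -0.0, 4.4]
grip_width: 28.8
```

```bash
python3 plan.py 531 257.5 25 -4.9
```

```text
t=27.20 pos [532.1 257.4  25.7] rot [-1.7999e+02 -4.0000e-02 -4.8800e+00] grip 28.8 F [-1.6 -0.   4.4] j [ 19.  27. 100.  -0.  52. 114.]
turn 0.000 rad then shift [-1.1,0.0,0.7] dist 1
```

Request:
step_arm --commands '[[[0,2.6,-1],-0.02],[[0,2.6,0],-0.02],[[0,2.6,0],-0.02],[[0,2.6,0],-0.02],[[0,2.6,0],-0.02],[[0,2.6,0],-0.02],[[0,2.6,0],-0.02],[[0,3,0],-0.02],[[0,3,0],-0.015],[[0,2,0],-0.005],[[0,0,0],0],[[0,0,0],0]]'

```text
time: 28.4
ee_pos: [530.2, 237.4, 26.2]
tcp_rot: [-179.4, 0.1, 5.4]
wrist_force: [-5.9, 20.6, 1.2]
grip_width: 28.3
```

```bash
python3 plan.py 532.1 257.4 25.7 -4.9
```

```text
t=28.40 pos [530.2 237.4  26.2] rot [-1.794e+02  7.000e-02  5.410e+00] grip 28.3 F [-5.9 20.6  1.2] j [ 17.  27. 102.   1.  52. 101.]
turn 0.180 rad then shift [0.2,-20.1,0.5] dist 20
```

Request:
step_arm --commands '[[[0,-4,0],0.025],[[0,-4,0],0.025],[[0,-4,0],0.025],[[0,-4,0],0.025],[[0,-4,0],0.025],[[0,-4,0],0.025],[[0,-3,0],0.025],[[0,-3,0],0.02],[[0,-3,0],0.02],[[0,-3,0],0.02],[[0,-3,0],0.02],[[0,-3,0],0.02]]'

```text
time: 29.6
ee_pos: [531.6, 267.6, 25.8]
tcp_rot: [179.4, 0.1, -10.4]
wrist_force: [-2.1, -17.5, 6.7]
grip_width: 28.4
```

Request:
step_arm --commands '[[[0,-3,0],0.02],[[0,-3,0],0.02],[[0,-3,0],0.02],[[0,-2.5,0],0.02],[[0,-2,0],0.01],[[0,0,0],0],[[0,0,0],0]]'

```text
time: 30.3
ee_pos: [532.6, 278.7, 25.7]
tcp_rot: [179.2, 0.3, -15.6]
wrist_force: [-5.2, -20.9, 9.1]
grip_width: 28.4
```

```bash
python3 plan.py 532.1 257.4 25.7 -4.9
```

```text
t=30.30 pos [532.6 278.7  25.7] rot [179.16   0.27 -15.58] grip 28.4 F [ -5.2 -20.9   9.1] j [ 21.  28.  98.  -1.  54. 127.]
turn -0.186 rad then shift [1.3,21.3,-0.0] dist 21
```

Request:
step_arm --commands '[[[0,3.3,-0.5],-0.024],[[0,3.3,-0.5],-0.024],[[0,3.3,-0.5],-0.024],[[0,3.3,0],-0.024],[[0,3.3,0],-0.024],[[0,3.3,0],-0.023],[[0,3.3,0],-0.022],[[0,3,0],-0.021],[[0,0,0],0],[[0,0,0],0]]'

```text
time: 31.3
ee_pos: [530.6, 260.1, 27.3]
tcp_rot: [179.9, 0.1, -4.9]
wrist_force: [-0.2, -5.4, -3.2]
grip_width: 28.4
```

```bash
python3 plan.py 532.1 257.4 25.7 -4.9
```

```text
t=31.30 pos [530.6 260.1  27.3] rot [ 1.7993e+02  9.0000e-02 -4.8700e+00] grip 28.4 F [-0.2 -5.4 -3.2] j [ 19.  27. 100.  -0.  53. 114.]
turn 0.000 rad then shift [1.8,2.5,1.6] dist 3
```

Request:
step_arm --commands '[[[0,2.5,0.8],0],[[-3,0.5,0],0],[[-5,0,0],0],[[-5,0,0],0],[[0,0,0],0]]'

```text
time: 31.8
ee_pos: [517.0, 259.2, 27.2]
tcp_rot: [-180.0, 0.0, -4.8]
wrist_force: [-0.6, -0.2, 0.3]
grip_width: 28.4
```

```bash
python3 plan.py 532.1 257.4 25.7 -4.9
```

```text
t=31.80 pos [517.  259.2  27.2] rot [-1.7999e+02  3.0000e-02 -4.7800e+00] grip 28.4 F [-0.6 -0.2  0.3] j [ 20.  27. 102.   0.  52. 114.]
turn 0.002 rad then shift [15.2,0.5,1.5] dist 15
```

Request:
step_arm --commands '[[[-6,0,0],0],[[-8,0,0],0],[[-8,0,0],0],[[-8,0,0],0],[[-10,0,0],0],[[-10,0,0],0],[[-10,0,0],0],[[-10,0,0],0],[[-10,0,0],0],[[0,0,0],0],[[0,0,-15],0],[[0,0,-25],0]]'

```text
time: 33.0
ee_pos: [437.3, 264.9, 66.1]
tcp_rot: [179.9, 0.2, -4.8]
wrist_force: [1.0, -0.3, -1.9]
grip_width: 28.2
```

```bash
python3 plan.py 489.8 -120.4 90 0.3
python3 - <<'E'
from ov import *
t=take('side');p=state()['ee_pos']
overlay(t,'r4s',(250,120,350,190),7,tubepolys(p[0],p[1],-4.9,p[2]+15))
E
```

```text
t=33.00 pos [437.3 264.9  66.1] rot [ 1.799e+02  1.600e-01 -4.820e+00] grip 28.2 F [ 1.  -0.3 -1.9] j [ 23.  19. 108.  -0.  53. 118.]
turn -0.089 rad then shift [50.4,385.6,-23.9] dist 390
```

View pics/r4s.png

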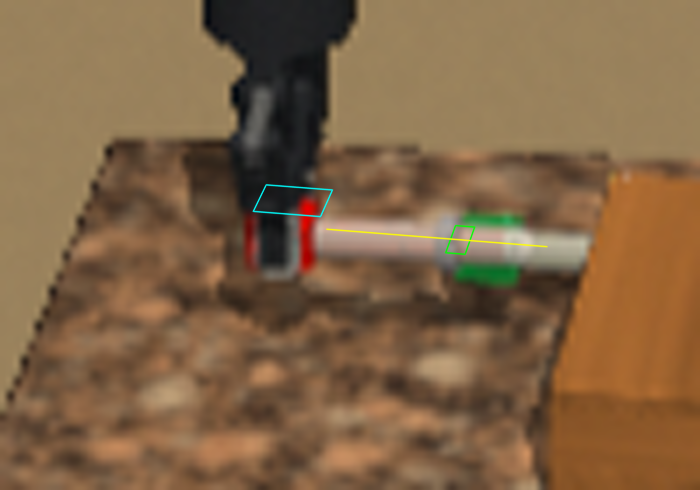

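Request:
step_arm --commands '[[[0,0,-15],-0.045],[[0,0,-9],-0.045],[[5,34,0],0],[[6,40,0],0],[[6,40,0],0],[[6,40,0],0],[[6,40,0],0],[[6,40,0],0],[[6,40,0],0],[[5,40,0],0],[[4,40,0],0],[[3,33,0],0]]'

```text
time: 34.25
ee_pos: [494.2, -123.9, 91.0]
tcp_rot: [179.9, -0.1, 0.3]
wrist_force: [0.2, 1.6, -0.5]
grip_width: 28.2
```

Request:
step_arm --commands '[[[0,0,0],0],[[0,0,0],0],[[0,0,0],0],[[0,0,0],0],[[0,0,0],0],[[0,0,0],0]]'

```text
time: 34.85
ee_pos: [493.5, -120.5, 91.1]
tcp_rot: [180.0, -0.0, 0.4]
wrist_force: [0.8, -0.4, -1.4]
grip_width: 28.7
```

```bash
python3 plan.py 490.5 -120.4 80 0.3
python3 - <<'E'
from ov import *
t=take('side');p=state()['ee_pos'];print(p)
overlay(t,'r6s',(260,180,350,270),7,tubepolys(p[0],p[1],.3,p[2]+15.2)+rackpolys(523.3,-234.4,.3))
s=t;P=cloud(s);R=[]
for u in range(296,340):
    u1,v0=proj(s,(540,p[1],p[2]+15));v0=int(v0)
    r=[v for v in range(v0-8,v0+9) if P[v,u,2]>p[2]-3 and abs(P[v,u,1]-p[1])<30]
    if len(r)>4: R.append((*P[r,u].mean(0),P[r[:4],u,2].max(),r[0],r[-1]))
R=np.array(R)
for q in R[::5]: print(q.round(1))
print(np.degrees(np.polyfit(R[:,0],R[:,2],1)[0]))
E
```

```text
t=34.85 pos [ 493.5 -120.5   91.1] rot [180.    -0.     0.41] grip 28.7 F [ 0.8 -0.4 -1.4] j [-22.  17. 106.  -0.  56.  68.]
turn 0.002 rad then shift [-3.0,-0.1,11.1] dist 11
[ 493.56940124 -120.63776508   91.07820039]
[ 504.6 -125.9  111.6  122.8  202.   217. ]
[ 518.7 -125.7  110.5  115.2  207.   213. ]
[ 532.8 -125.9  111.4  116.5  207.   213. ]
[ 546.9 -125.2  110.   115.8  207.   214. ]
[ 560.9 -124.8  110.5  117.7  207.   214. ]
[ 575.2 -127.9  113.5  122.3  206.   215. ]
[ 589.1 -125.2  110.6  116.4  208.   214. ]
[ 603.1 -125.2  111.4  117.4  208.   214. ]
[ 617.1 -124.4  111.6  118.6  208.   214. ]
0.6806915454974313
```

View pics/r6s.png

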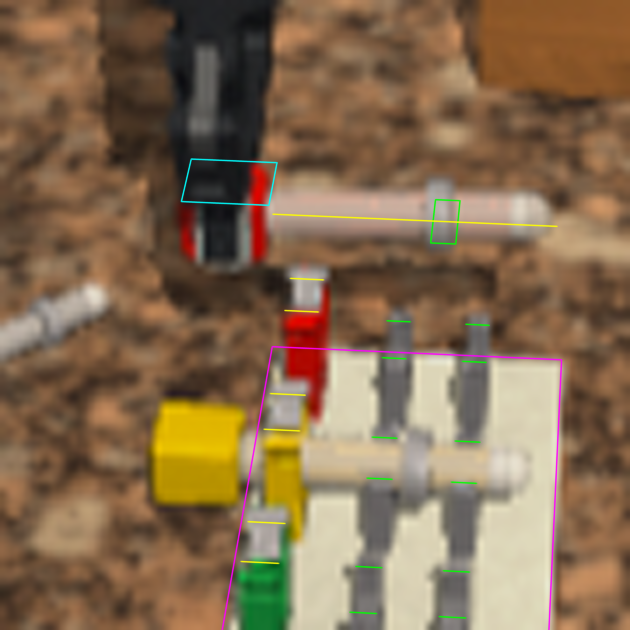

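Request:
step_arm --commands '[[[-2,0,12],0],[[0,0,10],0],[[0,0,6],0],[[0,0,5],0],[[0,0,5],0],[[0,0,4],0],[[0,0,4],0],[[0,0,4],0],[[0,0,4],0],[[0,0,0],0],[[0,0,0],0]]' --grip_force 120

```text
time: 36.0
ee_pos: [491.6, -121.8, 36.6]
tcp_rot: [179.9, 0.0, 0.3]
wrist_force: [1.5, -5.0, -2.9]
grip_width: 28.3
```

```bash
python3 plan.py 491 -120.4 24.8 0.3
python3 - <<'E'
from ov import *
t=take('side')
overlay(t,'r7s',(260,180,350,270),7,[])
E
```

```text
t=36.00 pos [ 491.6 -121.8   36.6] rot [1.7995e+02 1.0000e-02 3.4000e-01] grip 28.3 F [ 1.5 -5.  -2.9] j [-22.  21. 110.  -0.  49.  68.]
turn 0.001 rad then shift [-0.6,-1.4,11.8] dist 12
```

View pics/r7s.png

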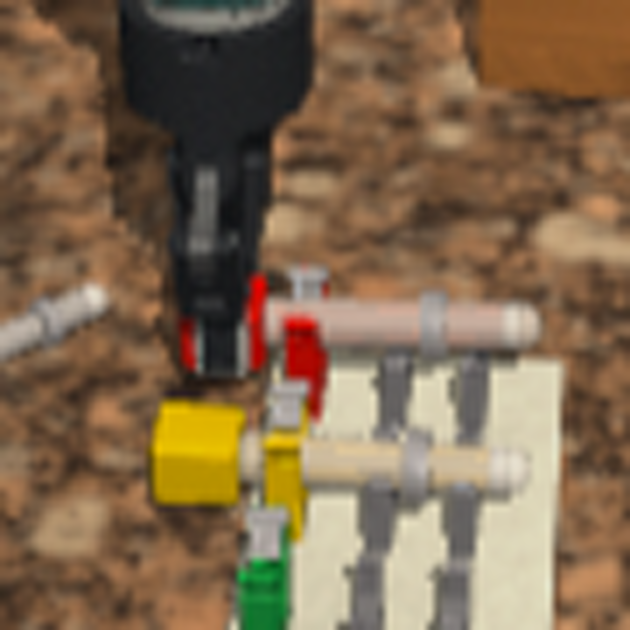

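Request:
step_arm --commands '[[[0,-0.5,4],0],[[0,0,4],0],[[0,0,4],0],[[0,0,2],0],[[0,0,0],0],[[0,0,0],0]]'

```text
time: 36.65
ee_pos: [491.3, -120.7, 25.7]
tcp_rot: [180.0, -0.0, 0.4]
wrist_force: [-6.9, -1.7, 24.8]
grip_width: 28.4
```

```bash
python3 plan.py 491 -120.4 24.8 0.3
python3 - <<'E'
from ov import *
t=take('side')
overlay(t,'r8s',(260,180,350,270),7,[])
E
```

```text
t=36.65 pos [ 491.3 -120.7   25.7] rot [ 1.7996e+02 -4.0000e-02  3.6000e-01] grip 28.4 F [-6.9 -1.7 24.8] j [-22.  22. 111.  -0.  47.  68.]
turn 0.001 rad then shift [-0.3,-0.3,0.9] dist 1
```

View pics/r8s.png

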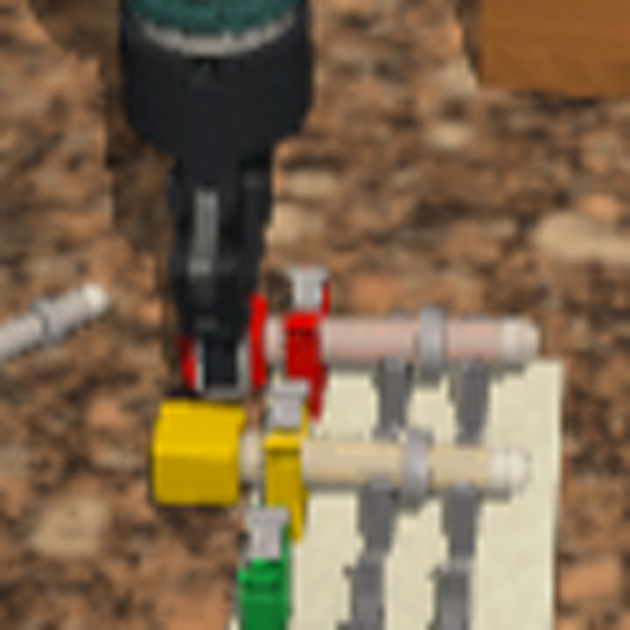

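Request:
step_arm --commands '[[[0,0,0],0],[[0,0,0],0],[[0,0,0],0],[[0,0,-10],0],[[0,0,-20],0],[[0,0,-30],0],[[0,0,-40],0],[[-5,-30,-10],0],[[-5,-40,0],0],[[0,-40,0],0],[[0,-40,0],0],[[0,-40,0],0]]' --fingers 0.48

```text
time: 37.9
ee_pos: [480.1, 70.8, 133.4]
tcp_rot: [-180.0, -0.0, 0.3]
wrist_force: [0.6, 0.5, 0.4]
grip_width: 44.3
```

```bash
python3 plan.py 537.5 333 105 -4.9; 
python3 -c "
from homecheck import *
hc('red',-120.4,'r9')"
```

```text
t=37.90 pos [480.1  70.8 133.4] rot [-1.7999e+02 -1.0000e-02  3.1000e-01] grip 44.3 F [0.6 0.5 0.4] j [  0.  13. 106.   0.  62.  90.]
turn 0.091 rad then shift [34.8,-266.1,28.4] dist 270
top z along tube [52. 48. 50. 50. 51. 50. 50. 51. 48. 53. 51. 51. 55. 58. 55. 56. 49. 51.
 49. 50. 50. 51. 51. 52. 52. 51. 50. 50. 47.]
red 156 [363.9 222.2] [ 487.9 -120.7   54.1] [ 473.1 -140.1    2.2] [ 502.7 -106.1   59.6]
red 157 [291.6 227.9] [ 489.7 -133.    51.2] [ 474.  -137.7   27.8] [ 506.1 -106.3   57.3]
red 52 [303.3 229.5] [ 524.9 -139.1   47.2] [ 518.6 -142.3   21.8] [ 530.3 -101.7   65.2]
```

View pics/r9s.png

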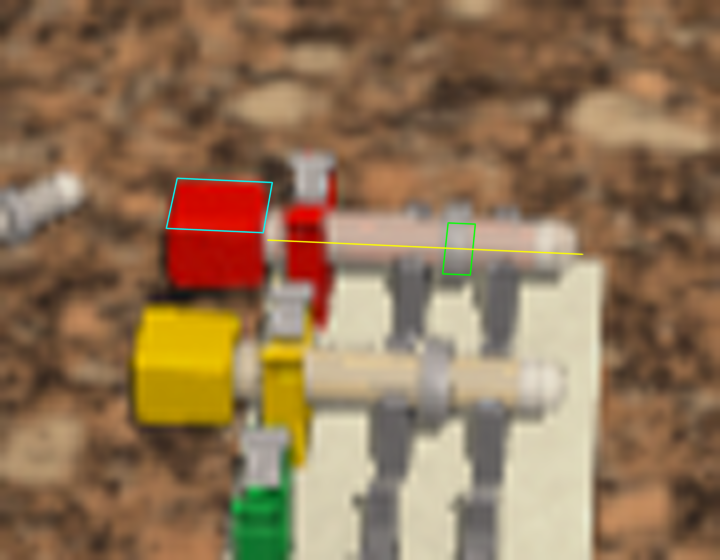

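View pics/r9.png

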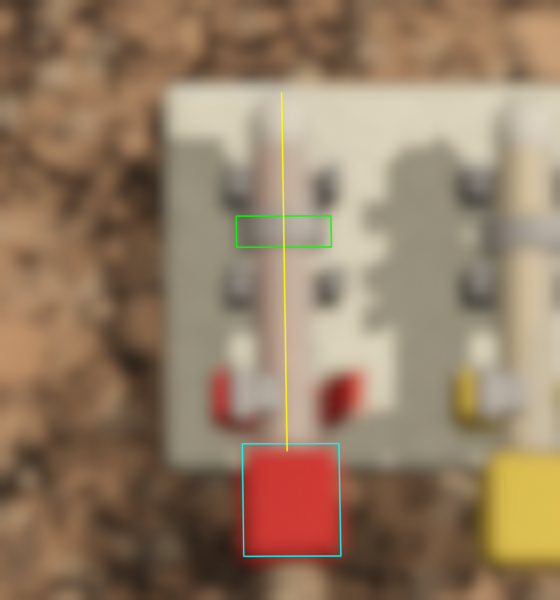

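Request:
step_arm --commands '[[[0,0,0],0.091],[[5,-35,4],0],[[5,-39,4],0],[[5,-39,4],0],[[5,-39,4],0],[[5,-39,4],0],[[5,-39,4],0],[[5,-38,4],0],[[0,0,0],0],[[0,0,0],0],[[0,0,0],0],[[0,0,0],0]]' --fingers 0.5

```text
time: 39.2
ee_pos: [538.1, 331.7, 105.2]
tcp_rot: [180.0, 0.0, -5.0]
wrist_force: [-0.1, -0.6, -0.1]
grip_width: 43.1
```

```bash
python3 plan.py 538 333.3 25 -4.9
```

```text
t=39.20 pos [538.1 331.7 105.2] rot [ 1.7996e+02  2.0000e-02 -4.9600e+00] grip 43.1 F [-0.1 -0.6 -0.1] j [ 25.  26.  90.  -0.  65. 120.]
turn -0.001 rad then shift [-0.2,-1.5,80.2] dist 80
```

Request:
step_arm --commands '[[[0,-1,12],0],[[0,0,14],0],[[0,0,4],0],[[0,0,0],0],[[0,0,0],0],[[0,0,0],0]]'

```text
time: 39.8
ee_pos: [538.5, 334.4, 75.2]
tcp_rot: [-180.0, -0.0, -4.9]
wrist_force: [0.2, 0.3, 0.1]
grip_width: 42.4
```

```bash
python3 plan.py 538 333.3 25 -4.9;python3 - <<'E'
from ov import *
t=take('side');p=state()['ee_pos'];F=frame(p[0],p[1],-4.9);z=p[2]
overlay(t,'g1s',(270,110,350,180),8,tubepolys(538,333.3,-4.9,42)+[([F(-11,-21,z),F(11,-21,z),F(11,-21,z+35),F(-11,-21,z+35),F(-11,-21,z)],(0,255,0))])
E
```

```text
t=39.80 pos [538.5 334.4  75.2] rot [-1.7998e+02 -4.0000e-02 -4.8800e+00] grip 42.4 F [0.2 0.3 0.1] j [ 26.  27.  91.  -0.  61. 120.]
turn 0.000 rad then shift [-0.5,1.2,50.2] dist 50
```

View pics/g1s.png

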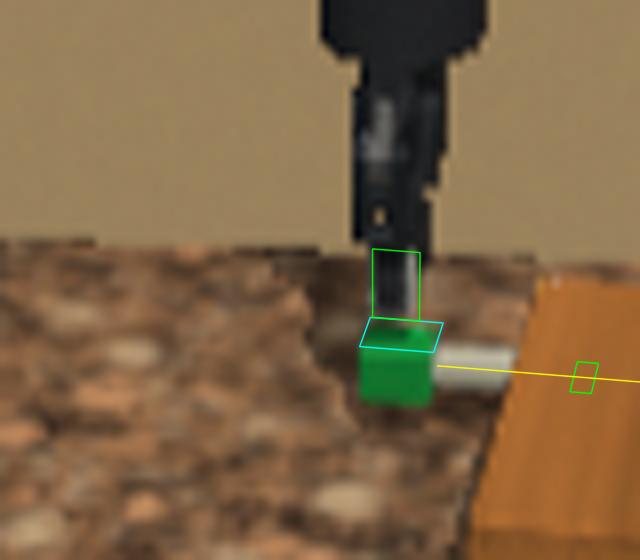

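Request:
step_arm --commands '[[[0,1,14],0],[[0,0,14],0],[[0,0,12],0],[[0,0,7],0],[[0,0,3],0],[[0,0,0],0],[[0,0,0],0],[[0,0,0],0]]'

```text
time: 40.65
ee_pos: [538.6, 333.4, 25.5]
tcp_rot: [-180.0, -0.1, -4.9]
wrist_force: [-0.6, 0.4, -0.2]
grip_width: 42.8
```

```bash
python3 plan.py 538 333.3 25.5 -4.9;python3 - <<'E'
from ov import *
t=take('side')
save(t,'g2s',(270,110,350,180),8)
E
```

```text
t=40.65 pos [538.6 333.4  25.5] rot [-1.7997e+02 -6.0000e-02 -4.8800e+00] grip 42.8 F [-0.6  0.4 -0.2] j [ 25.  30.  95.  -0.  55. 120.]
turn 0.000 rad then shift [-0.5,0.2,0.0] dist 1
```

View pics/g2s.png

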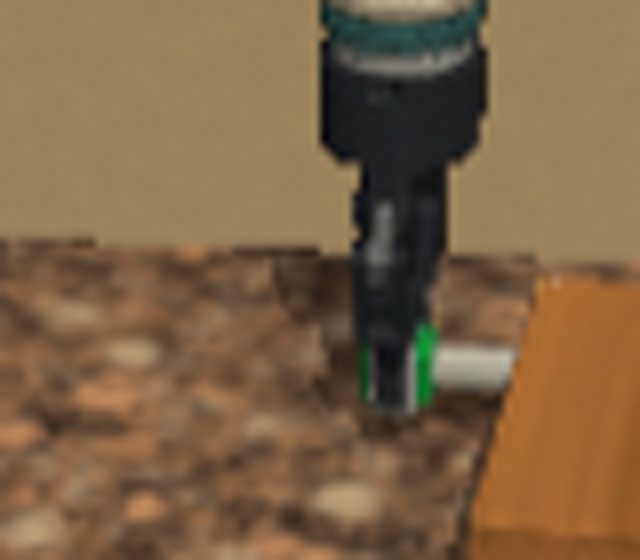

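Request:
step_arm --commands '[[[0.5,0,0],0],[[0,0,0],0],[[0,0,0],0],[[0,0,0],0],[[0,0,0],0]]' --fingers 1.0 --grip_force 110

```text
time: 41.2
ee_pos: [538.8, 333.3, 25.4]
tcp_rot: [-180.0, -0.0, -4.9]
wrist_force: [-0.9, -1.2, 3.6]
grip_width: 28.6
```

Request:
step_arm --commands '[[[0,2.6,-1],-0.02],[[0,2.6,0],-0.02],[[0,2.6,0],-0.02],[[0,2.6,0],-0.02],[[0,2.6,0],-0.02],[[0,2.6,0],-0.02],[[0,2.6,0],-0.02],[[0,3,0],-0.02],[[0,3,0],-0.015],[[0,2,0],-0.005],[[0,0,0],0],[[0,0,0],0]]'

```text
time: 42.4
ee_pos: [536.9, 313.2, 26.0]
tcp_rot: [-179.4, 0.1, 5.4]
wrist_force: [-6.6, 18.4, 0.0]
grip_width: 28.2
```

```bash
python3 plan.py 538.8 333.4 25.5 -4.9
```

```text
t=42.40 pos [536.9 313.2  26. ] rot [-1.7941e+02  6.0000e-02  5.4400e+00] grip 28.2 F [-6.6 18.4  0. ] j [ 24.  29.  96.   1.  54. 108.]
turn 0.180 rad then shift [0.2,-20.3,0.5] dist 20
```

Request:
step_arm --commands '[[[0,-4,0],0.025],[[0,-4,0],0.025],[[0,-4,0],0.025],[[0,-4,0],0.025],[[0,-4,0],0.025],[[0,-4,0],0.025],[[0,-3,0],0.025],[[0,-3,0],0.02],[[0,-3,0],0.02],[[0,-3,0],0.02],[[0,-3,0],0.02],[[0,-3,0],0.02]]'

```text
time: 43.6
ee_pos: [538.3, 343.1, 25.5]
tcp_rot: [179.4, 0.2, -10.4]
wrist_force: [-2.1, -15.7, 6.9]
grip_width: 28.8
```

Request:
step_arm --commands '[[[0,-3,0],0.02],[[0,-3,0],0.02],[[0,-3,0],0.02],[[0,-2.5,0],0.02],[[0,-2,0],0.01],[[0,0,0],0],[[0,0,0],0]]'

```text
time: 44.3
ee_pos: [539.3, 354.2, 25.3]
tcp_rot: [179.1, 0.3, -15.6]
wrist_force: [-5.5, -19.0, 9.6]
grip_width: 28.2
```

```bash
python3 plan.py 538.8 333.4 25.5 -4.9
```

```text
t=44.30 pos [539.3 354.2  25.3] rot [179.1    0.27 -15.59] grip 28.2 F [ -5.5 -19.    9.6] j [ 27.  32.  92.  -1.  57. 133.]
turn -0.187 rad then shift [1.3,20.7,-0.2] dist 21
```

Request:
step_arm --commands '[[[0,3.3,-0.5],-0.024],[[0,3.3,-0.5],-0.024],[[0,3.3,-0.5],-0.024],[[0,3.3,0],-0.024],[[0,3.3,0],-0.024],[[0,3.3,0],-0.023],[[0,3.3,0],-0.022],[[0,3,0],-0.021],[[0,2.5,0.8],0],[[0,0,0],0]]'

```text
time: 45.3
ee_pos: [537.5, 334.6, 26.6]
tcp_rot: [-179.9, 0.0, -4.8]
wrist_force: [-0.5, -0.5, -3.2]
grip_width: 28.5
```

Request:
step_arm --commands '[[[-3,0.5,0],0],[[-5,0,0],0],[[-5,0,0],0],[[0,0,0],0]]'

```text
time: 45.7
ee_pos: [523.6, 335.0, 26.9]
tcp_rot: [-180.0, 0.0, -4.8]
wrist_force: [-0.2, 0.6, -0.9]
grip_width: 28.7
```

```bash
python3 plan.py 538.8 333.4 25.5 -4.9
```

```text
t=45.70 pos [523.6 335.   26.9] rot [-1.80e+02  3.00e-02 -4.78e+00] grip 28.7 F [-0.2  0.6 -0.9] j [ 26.  29.  96.   0.  55. 121.]
turn 0.002 rad then shift [15.3,0.3,1.4] dist 15
```

Request:
step_arm --commands '[[[-6,0,0],0],[[-8,0,0],0],[[-8,0,0],0],[[-8,0,0],0],[[-10,0,0],0],[[-10,0,0],0],[[-10,0,0],0],[[-10,0,0],0],[[-10,0,0],0],[[0,0,0],0],[[0,0,-15],0],[[0,0,-25],0]]'

```text
time: 46.9
ee_pos: [444.0, 340.6, 65.6]
tcp_rot: [179.9, 0.2, -4.8]
wrist_force: [0.2, 0.5, -1.1]
grip_width: 28.5
```

```bash
python3 plan.py 490.8 -272.4 100 0.3
python3 - <<'E'
from ov import *
t=take('side');p=state()['ee_pos']
overlay(t,'g4s',(250,100,350,190),7,tubepolys(p[0],p[1],-4.9,p[2]+15))
E
```

```text
t=46.90 pos [444.  340.6  65.6] rot [ 1.7987e+02  1.6000e-01 -4.8100e+00] grip 28.5 F [ 0.2  0.5 -1.1] j [ 30.  23. 102.  -0.  56. 125.]
turn -0.089 rad then shift [43.5,613.3,-34.4] dist 616
```

View pics/g4s.png

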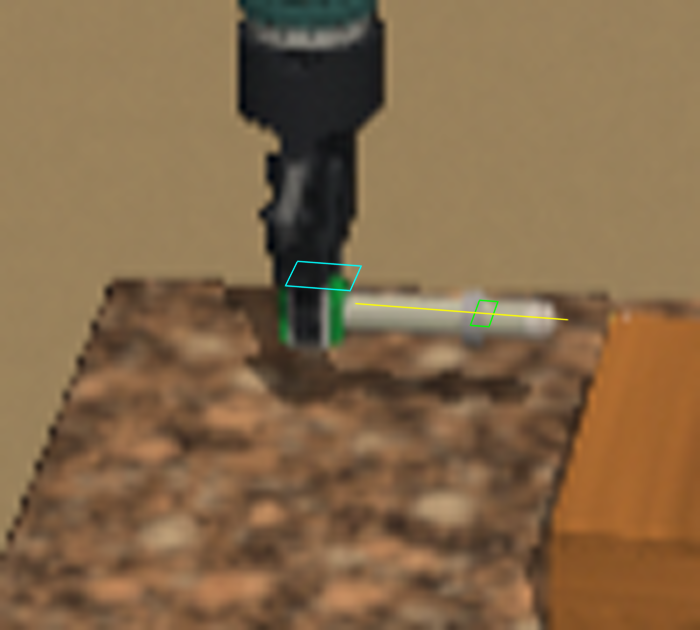

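Request:
step_arm --commands '[[[0,0,-20],-0.045],[[0,0,-18],-0.045],[[2,34,0],0],[[3,40,0],0],[[3,40,0],0],[[3,40,0],0],[[3,40,0],0],[[3,40,0],0],[[3,40,0],0],[[3,40,0],0],[[3,40,0],0],[[3,40,0],0]]'

```text
time: 48.15
ee_pos: [476.7, -54.5, 104.7]
tcp_rot: [180.0, -0.1, 0.3]
wrist_force: [1.0, 0.2, 0.2]
grip_width: 28.3
```

Request:
step_arm --commands '[[[3,40,0],0],[[3,40,0],0],[[3,40,0],0],[[3,40,0],0],[[3,40,0],0],[[1,15,0],0],[[0,0,0],0],[[0,0,0],0],[[0,0,0],0],[[0,0,0],0]]'

```text
time: 49.15
ee_pos: [493.4, -265.9, 104.7]
tcp_rot: [-180.0, 0.0, 0.4]
wrist_force: [-0.5, -0.3, -1.1]
grip_width: 28.3
```

```bash
python3 plan.py 491.3 -272.4 90 0.3
```

```text
t=49.15 pos [ 493.4 -265.9  104.7] rot [-1.7997e+02  2.0000e-02  4.3000e-01] grip 28.3 F [-0.5 -0.3 -1.1] j [-35.  20.  99.   0.  61.  54.]
turn 0.002 rad then shift [-2.1,6.5,14.7] dist 16
```

Request:
step_arm --commands '[[[-2,5,7],0.002],[[0,0,8],0],[[0,0,0],0],[[0,0,0],0],[[0,0,0],0],[[0,0,0],0]]'

```text
time: 49.75
ee_pos: [491.8, -272.6, 89.9]
tcp_rot: [180.0, -0.0, 0.2]
wrist_force: [-0.4, -0.6, -1.7]
grip_width: 27.9
```

```bash
python3 plan.py 491.3 -272.4 80 0.3
python3 - <<'E'
from ov import *
t=take('side');p=state()['ee_pos'];print(p)
overlay(t,'g6s',(260,210,350,300),7,tubepolys(p[0],p[1],.3,p[2]+15.2)+rackpolys(523.3,-234.4,.3))
s=t;P=cloud(s);R=[]
for u in range(296,334):
    u1,v0=proj(s,(540,p[1],p[2]+15));v0=int(v0)
    r=[v for v in range(v0-8,v0+9) if P[v,u,2]>p[2]-3 and abs(P[v,u,1]-p[1])<30]
    if len(r)>4: R.append((*P[r,u].mean(0),P[r[:4],u,2].max(),r[0],r[-1]))
R=np.array(R)
for q in R[::5]: print(q.round(1))
print(np.degrees(np.polyfit(R[:,0],R[:,2],1)[0]))
E
```

```text
t=49.75 pos [ 491.8 -272.6   89.9] rot [ 1.7998e+02 -2.0000e-02  2.2000e-01] grip 27.9 F [-0.4 -0.6 -1.7] j [-36.  21. 100.  -0.  59.  54.]
turn -0.001 rad then shift [-0.5,-0.2,9.9] dist 10
[ 491.78194927 -272.5902059    89.90274413]
[ 522.7 -278.1  109.1  113.9  242.   249. ]
[ 535.2 -277.2  109.2  114.6  242.   249. ]
[ 547.9 -277.6  110.4  115.8  242.   249. ]
[ 560.5 -277.4  111.1  115.6  242.   249. ]
[ 573.4 -280.7  113.1  121.5  241.   251. ]
[ 585.7 -276.8  112.3  116.3  242.   249. ]
[ 598.2 -276.6  112.9  117.2  242.   249. ]
[ 610.8 -277.1  110.8  116.4  243.   250. ]
2.5390136299056905
```

View pics/g6s.png

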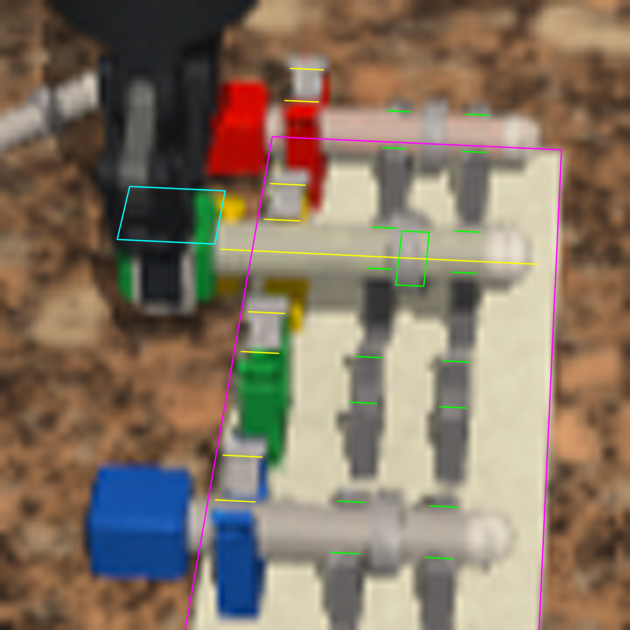

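Request:
step_arm --commands '[[[0,0,12],0],[[0,0,9],0],[[0,0,6],0],[[0,0,5],0],[[0,0,5],0],[[0,0,4],0],[[0,0,4],0],[[0,0,4],0],[[0,0,4],0],[[0,0,0],0],[[0,0,0],0]]' --grip_force 120

```text
time: 50.9
ee_pos: [492.0, -273.2, 36.3]
tcp_rot: [179.9, -0.0, 0.2]
wrist_force: [2.3, -5.5, -3.3]
grip_width: 28.0
```

```bash
python3 plan.py 491 -272.4 24.8 0.3
```

```text
t=50.90 pos [ 492.  -273.2   36.3] rot [ 1.7993e+02 -4.0000e-02  2.1000e-01] grip 28.0 F [ 2.3 -5.5 -3.3] j [-36.  25. 103.  -0.  52.  54.]
turn -0.001 rad then shift [-1.0,-0.8,11.5] dist 12
```

Request:
step_arm --commands '[[[-0.5,-0.5,4],0],[[0,0,4],0],[[0,0,4],0],[[0,0,2],0],[[0,0,0],0],[[0,0,0],0]]'

```text
time: 51.5
ee_pos: [491.2, -272.6, 25.5]
tcp_rot: [179.9, -0.1, 0.2]
wrist_force: [-4.7, -1.7, 20.6]
grip_width: 28.3
```

```bash
python3 plan.py 491 -272.4 24.8 0.3
python3 - <<'E'
from ov import *
t=take('side')
overlay(t,'g8s',(260,220,350,300),7,[])
E
```

```text
t=51.50 pos [ 491.2 -272.6   25.5] rot [ 1.7988e+02 -8.0000e-02  2.5000e-01] grip 28.3 F [-4.7 -1.7 20.6] j [-36.  25. 104.  -0.  50.  54.]
turn -0.001 rad then shift [-0.2,-0.2,0.7] dist 1
```

View pics/g8s.png

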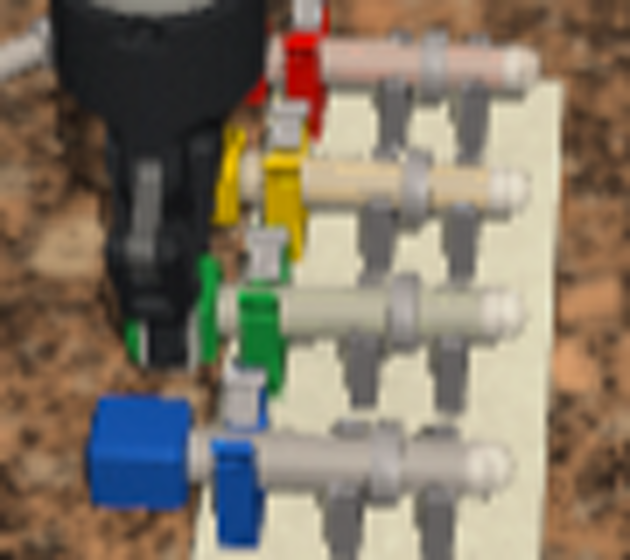

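Bottomed out at about 20 N with the jaw up. I'll release, lift clear and pull the arm back so it doesn't hide the view.

Request:
step_arm --commands '[[[0,0,0],0],[[0,0,0],0],[[0,0,0],0],[[0,0,-10],0],[[0,0,-20],0],[[0,0,-30],0],[[0,0,-40],0],[[-5,-30,-20],0],[[-10,-40,0],0],[[-10,-40,0],0],[[-10,-40,0],0],[[-10,-40,0],0]]' --fingers 0.48

```text
time: 52.75
ee_pos: [444.5, -80.4, 143.0]
tcp_rot: [-180.0, 0.0, 0.2]
wrist_force: [0.5, 0.6, 0.5]
grip_width: 44.4
```

Request:
step_arm --commands '[[[-5,-40,0],0],[[-5,-40,0],0],[[0,-40,0],0],[[0,-40,0],0],[[0,-40,0],0],[[0,0,0],0],[[0,0,0],0]]'

```text
time: 53.45
ee_pos: [434.2, 118.5, 142.8]
tcp_rot: [180.0, 0.0, 0.4]
wrist_force: [-0.6, -0.1, 0.4]
grip_width: 44.4
```

Run:
```python
from homecheck import *
for c,y in(('red',-120.4),('yellow',-196.4),('green',-272.4),('blue',-348.4)):
    hc(c,y,'f_'+c)
t=load('side');s=load('top')
save(t,'fin_s',(250,200,350,310),5.4); save(s,'fin_t',(335,155,475,245),5.6);save(s,'fin_full',sc=1.2)
print(state()['ee_pos'])
```

```text
top z along tube [49. 53. 51. 50. 49. 51. 49. 52. 52. 52. 51. 51. 57. 55. 57. 56. 51. 52.
 50. 51. 50. 49. 49. 50. 52. 50. 49. 50. 47.]
red 155 [363.8 222.2] [ 487.8 -120.7   55.1] [ 4.730e+02 -1.403e+02 -3.000e-01] [ 502.5 -106.1   59.1]
red 156 [291.6 227.8] [ 489.4 -132.8   50.9] [ 474.1 -137.8   28.2] [ 506.4 -108.3   57.5]
red 52 [303.3 229.5] [ 525.1 -138.9   47.2] [ 518.6 -144.    21.1] [530.3 -99.   65.8]
top z along tube [50. 49. 51. 49. 51. 50. 52. 51. 52. 51. 51. 51. 56. 57. 55. 58. 49. 50.
 51. 52. 50. 50. 52. 50. 50. 50. 53. 49. 45.]
yellow 244 [385.5 130.9] [ 722.1 -179.4   50.5] [ 702.5 -197.8   38.5] [ 743.6 -157.    57.5]
yellow 92 [394.8 222.3] [ 487.6 -197.2   55.6] [ 475.6 -206.8   50.6] [ 500.3 -187.    59.9]
yellow 254 [584.  211.8] [1167.6 -291.8  259.6] [1154.9 -305.7  242.8] [1202.6 -254.   265.3]
yellow 82 [549.9 217.7] [1115.2 -264.7  221.6] [1104.  -273.7  213.1] [1132.5 -253.9  226.3]
yellow 170 [287.6 244.4] [ 488.2 -207.5   52. ] [ 473.  -212.9   29.3] [ 504.5 -184.4   57. ]
yellow 320 [372.8 246.8] [ 722.8 -191.4   43.5] [ 698.9 -203.9   24.6] [ 748.6 
[... 455 characters left out ...]
525.6 -292.4   47.3] [ 517.7 -296.2   22.3] [ 530.6 -288.3   66.8]
top z along tube [49. 53. 50. 51. 50. 51. 50. 51. 51. 51. 50. 51. 56. 56. 56. 55. 52. 51.
 50. 51. 52. 52. 51. 51. 51. 52. 53. 49. 49.]
blue 128 [454.9 222.5] [ 487.1 -345.7   54.8] [ 473.5 -358.3   49.2] [ 500.6 -333.9   59.8]
blue 56 [364.9 275.2] [ 358.2 -124.2   22.4] [ 348.4 -134.4   16.9] [ 366.5 -114.2   27.1]
blue 78 [247.8 234. ] [ 359.6 -132.1   20.1] [ 346.1 -139.4    6.3] [ 371.5 -115.3   25. ]
blue 208 [279.4 284.2] [ 489.3 -360.2   53.1] [ 473.5 -365.5   31.7] [ 505.1 -337.8   57.3]
blue 85 [293.4 290.2] [ 524.8 -367.4   41.4] [ 518.7 -370.4   15.4] [ 531.3 -363.2   67.4]
[434.71864821 116.98130635 142.6898203 ]
```

View pics/fin_s.png

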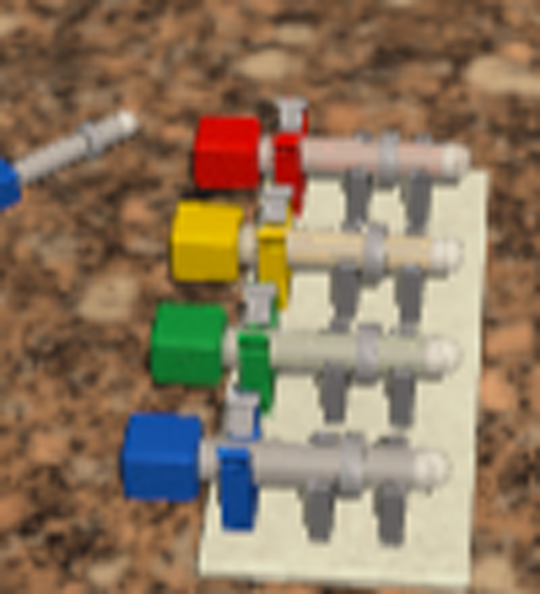

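View pics/fin_t.png

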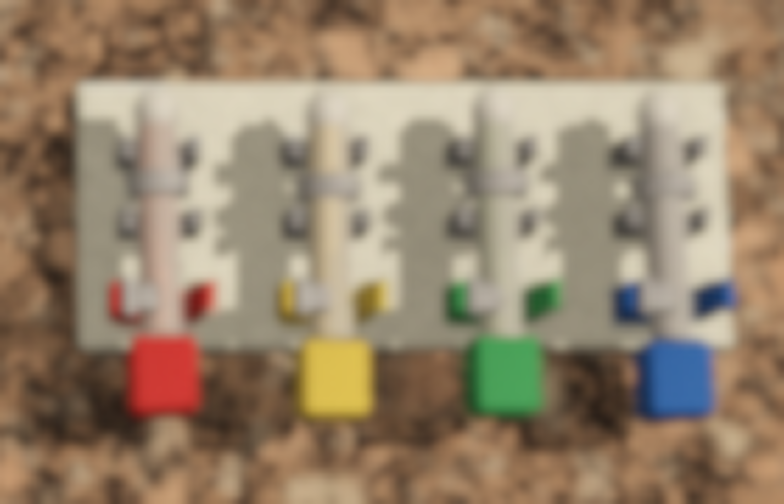

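View pics/fin_full.png

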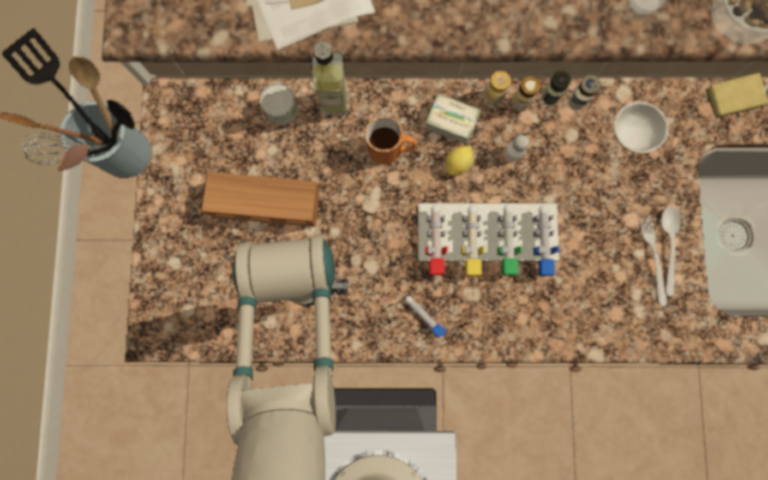

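```bash
python3 -c "
from h import *
print(sign_off());print(state()['time'])"
```

```text
the job is handed in; nothing more can be done
None
the job is handed in; nothing more can be done
```

All four tubes are in the new rack, each in the clip of its own colour. I handed the job in at about 54 s of the 210 s allowed.

- **Blue:** I picked the larger of the two loose blue tubes, measured at 150 mm. The 108 mm look-alike was left alone. It seated in its clip with about 15 N of push.
- **Yellow, red and green:** I rocked each one about 20 mm to both sides, until the force rose to roughly 20 N. Each then drew straight out with almost no resistance. They bottomed in their clips at 20 to 25 N.
- **Last checks:** In both cameras the tubes lie level, with their tops 50–52 mm up against an expected 50 mm. The rings sit between the saddles and the caps face front, about 33–35 mm ahead of the clip point. The jaws look closed over every tube. The mug, lemon and salt shaker look unmoved, and the gripper was clear of everything.
- **Disagreements:**
  - The side camera read about 2 mm off the robot in x.
  - The blue cap read about 2.5 mm to +y of where I set it in the top view. Some of that is side-face bias in the measurement, and it is within the 6 mm tolerance.
  - Yellow and green were held 2 to 3° tail-up. Both settled level once released.
- **Not measured:** I judged jaw closure from the pictures only, because the jaw angle cannot be read directly.

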